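# Push the outlet tube home in the linen-closet water filter

## Robot

A 6-joint arm with a two-finger parallel gripper is mounted at the origin on the work surface. World frame = base frame: x ahead of the robot, y to its left, z up, the work surface at z = 0. Lengths are in mm, angles in rad, forces in N, time in s.
With the tool pointing down it reaches from about 375 to 900 mm from the base axis. Payload 3.1 kg.
Tool frame: the origin (TCP) lies on the centre line of the jaws, within the pads' length; the fingertips stand 25 mm ahead of it and the grasp point (between the pads) lies 6 mm ahead of it; z points along the fingers, y is the line along which they close (so a half turn about z gives the same grasp; the last joint's range is limited). The gripper opens to 87 mm and grips with 3 to 60 N. Pads are 19 mm wide; open, the fingers measure 117 mm over their backs; the gripper's body (75 mm by 190 mm) begins 51 mm behind the grasp point.
Start: joints at [0.962, 0.527, 1.433, -0, 1.181, -0.178], TCP at [260.957, 567.889, 247.548] pointing down, gripper open.
Joint ranges: [-3.08, 3.08], [-0.75, 2.2], [0.22, 2.44], [-1.43, 4.57], [0, 2.65], [-2.85, 2.85]. Speed limits (rad/s): [2.79, 2.79, 3.14, 3.14, 3.14, 3.14].

## Interface

Orientations are given as a 3x3 rotation matrix whose columns are the frame's x, y, z axes.
In Python, from bench import manip gives the robot as it stands.
- The arm moves only by the tool drive_effector, called as name(argument=value, ...) on one line, values as JSON. Schema: {"type":"object","properties":{"steps":{"type":"object","properties":{"deltas":{"type":"array","items":{"type":"array","items":{"type":"number"},"minItems":4,"maxItems":4},"minItems":1,"maxItems":12}},"additionalProperties":false,"required":["deltas"]},"finger_gap":{"type":"number"},"force":{"type":"number"},"only":{"type":"string"},"quiet":{"type":"boolean"},"lines":{"type":"string"}},"required":["steps"],"additionalProperties":false}. steps is an object whose key "deltas" holds a list of rows, 1 to 12 of them, each of 4 numbers: dx, dy, dz in mm, then a turn about the tool's z in rad; each row is the pose to reach, as a shift and turn from the pose commanded when the call began, along the tool's axes at that moment; what a row does not reach only later rows make up. A row lasts 1/12 s, in which the tool goes at most 41.7 mm and 0.125 rad, less where a joint would pass 70% of its speed; a pose out of reach is approached as far as the arm can. finger_gap is the finger opening in mm, set as the call begins (left out keeps the last). The fingers move at their own pace and stop on an object; force is the grip in N (left out, the last holds). Time passes only in rows, so rows that do not move let the fingers close. The tool returns the time, the measured TCP pose, the force, the opening and the grip force at its end. only (a regular expression) keeps the lines of the reply that match it, lines (a string "A,B") keeps lines A to B, and quiet returns only ok. Input that does not fit is refused with a message, and nothing moves.
- manip.observe(): the state, without advancing time (a new reading comes with each control period).
- manip.snapshot(name): name is "side" or "top"; returns the picture (480x640x3 uint8, red, green, blue); there is no depth.
- manip.get_calibration(name): a dict with "fx", "fy", "cx", "cy" (pixels), "R" (3x3) and "t" (3): a world point X has camera coordinates R X + t. Camera axes: x right, y down, z forward; pixel columns grow to the right and rows downward; lengths in mm; the calibration is good to about 2 mm. A picture is of the moment at which its call begins. get_calibration takes no time and is no camera call.
- manip.sign_off(): hands the job in; it is judged then, once.
The state is a dict: "t": time; "joint_positions": joint angles; "joint_vel": joint speeds; "joint_torque": joint torques, N m; "position": TCP position; "tcp_rot": TCP orientation; "force": force on the tool from outside, world axes, zero at the start; "wrist_torque": the same for the moment, N m; "width": finger opening in mm; "grasp_force": force on a finger pad.
Only numpy, scipy, OpenCV 4.12 (cv2) and the standard library are available. Lean on these libraries where they do the work, as an engineer would, in place of code of your own. Each camera call takes 0.05 s, during which the arm holds its last target. There are 200 camera calls.

## Task

Take the steel outlet tube from its grey cradle and lay it, head upward, in the sloping wooden rest and let go; then take it again from there, stand it upright over the collet between the two filter canisters and push its plain end in, past the drag of the seal, until it bottoms firmly, without ramming it. Let go and leave it standing fully home, with nothing else on the counter disturbed.

Things in the scene. Friction and masses are not known exactly. Their poses are not given: they have to be found in the camera images.
- tube: steel tube, 180 mm long, 90 to 150 g: shaft 22 mm in diameter over the first 150 mm, head a 26 mm wide cylinder over the last 30 mm. Origin at the centre of the plain end, which has a 3 mm chamfer (18 mm across at the very end); +z runs along the axis to the head. At first it lies level in the cradle.
- tube_foot (a point): centre of the tube's plain end (same point as the tube's origin)
- tube_head (a point): centre of the tube's head end face, 180 mm along the tube's +z from the plain end
- cradle: fixed grey stand with two V saddles, base 150 x 50 x 10 mm; origin at its underside's centre. The tube lies along its x axis, head to +x, axis 40 mm above the counter, plain end at about x = -90 mm. Saddles 12 mm wide, 36 mm tall, at x = -70 and +5 mm; elsewhere the tube is free from above and at both sides.
- rest: fixed light-wood rest with a V channel rising at 45 degrees towards its +x, open to above (-x, +z); base 12 mm high from x = -150 to -20 mm, 80 mm wide; origin on the counter. It carries the lower 95 mm of the tube, plain end on or up to 15 mm above the foot plate; the rest of the tube overhangs freely. Friction may keep the tube from sliding down.
- rest_foot (a point): point of the rest where the centre of the tube's plain end lies when it sits on the foot plate (125 mm behind the origin along the rest's x, 40 mm above the counter)
- rest_top (a point): point in the air where the centre of the tube's head end face lies when the tube sits in the rest: 180 mm from rest_foot, at 45 degrees up towards the rest's +x
- filter: fixed water filter unit; origin on the counter below the port, x and y level. A grey boss, 60 x 60 mm and 80 mm tall, has the collet in its top; a white canister, 70 mm in diameter with its top at 140 mm, stands on a 90 x 90 x 40 mm foot 85 mm to each side (axes at y = +85 and -85 mm).
- port (a point): centre of the collet's mouth in the boss's top face, 80 mm above the counter. Vertical hole 24 mm in diameter, 2 mm chamfer, dark ring around it. The tube enters freely for 18 mm, then drags about 6 N on the seal until it meets a hard stop 34 to 39 mm below the mouth (unknown). It is home when a steady push of about 18 N (12 N or more) moves it no more; over 60 N is ramming.
- soap_bottle: bystander: white plastic bottle, 54 mm across, 150 mm tall, standing; origin at the centre of its underside; leave it alone (moved by more than 30 mm counts as disturbed)
- cream_jar: bystander: glass jar with white lid, 60 mm across, 60 mm tall; origin at the centre of its underside; leave it alone (moved by more than 30 mm counts as disturbed)
- cup: bystander: white ceramic cup, 70 mm across, 80 mm tall; origin at the centre of its underside; leave it alone (moved by more than 30 mm counts as disturbed)
- spare_cap: bystander: plain grey plastic disc, 38 mm across, 20 mm tall; origin at the centre of its underside; leave it alone (moved by more than 30 mm counts as disturbed)
- soap_box: bystander: cardboard box 60 x 90 x 35 mm; origin at the centre of its underside; leave it alone (moved by more than 30 mm counts as disturbed)
- tin: bystander: bare metal can, 66 mm across, 70 mm tall; origin at the centre of its underside; leave it alone (moved by more than 30 mm counts as disturbed)
- coupling: bystander: brass ring 48 mm across (hole 30 mm), 35 mm tall; origin at the centre of its underside; leave it alone (moved by more than 30 mm counts as disturbed)

How it is judged:
By the outcome, as a careful person would: the job done as asked, in the order asked, and still so for the second after the job is handed in, with the robot touching nothing.
It also fails if it takes over 61 s, if anything falls off the work surface, if the arm or the gripper's body presses on something with over 40 N, if the wrist force passes 120 N, or if a joint passes its speed limit or range.

## Working session

There is one attempt and no reset: what is moved stays moved. The work goes in short steps, Python scripts to look and compute and a tool call to move; the robot and the scene stay as the last step left them, time stands still between calls to the robot, and variables do not carry over. Pictures are saved under pics/ and viewed, at most 10 in all, crops included, and the job is handed in when it is done.

```bash
ls; mkdir -p pics
```

Run:
```python
from bench import manip
import cv2,numpy as np
for n in("side","top"):
    im=manip.snapshot(n);cv2.imwrite(f"pics/{n}0.png",im[:,:,::-1]);c=manip.get_calibration(n)
    print(n,c)
s=manip.observe();print(s)
```

```text
bench.py
pics
side {'fx': 579.444119290835, 'fy': 579.444119290835, 'cx': 318.1482661979598, 'cy': 240.5780690080763, 'R': array([[ 0.99544982, -0.09494856,  0.00802623],
       [-0.0649234 , -0.73748858, -0.67223177],
       [ 0.06974669,  0.66865191, -0.74029726]]), 't': array([-556.51675117,  115.48011147, 1379.02739568])}
top {'fx': 531.9406599030438, 'fy': 531.9406599030438, 'cx': 320.95810518855575, 'cy': 242.34581692684355, 'R': array([[-6.20886375e-03, -9.99980660e-01, -3.58746735e-04],
       [-9.83363232e-01,  6.17081643e-03, -1.81545241e-01],
       [ 1.81543944e-01, -7.74411318e-04, -9.83382528e-01]]), 't': array([  5.89535607, 591.78365598, 987.3291561 ])}
{'t': 0.1, 'joint_positions': array([ 9.61526608e-01,  5.28410584e-01,  1.43374528e+00, -8.13622522e-06,
        1.18141604e+00, -1.78478613e-01]), 'joint_vel': array([ 0.00052293, -0.00306555, -0.00325507, -0.00022946,  0.00191957,
        0.00074921]), 'joint_torque': array([ 1.49193265e-04, -4.40984166e+01, -1.77149963e+01,  6.35287492e-02,
        5.34110167e-02, -5.55281406e-05]), 'position': array([260.60658091, 567.41266159, 246.65566945]), 'tcp_rot': array([[-9.08636776e-01,  4.17585849e-01, -1.12648704e-03],
       [ 4.17587226e-01,  9.08635383e-01, -1.62741912e-03],
       [ 3.43978789e-04, -1.94913946e-03, -9.99998041e-01]]), 'force': array([-0.0042591 ,  0.15411553,  0.33730272]), 'wrist_torque': array([ 0.05354352, -0.04098654,  0.03019415]), 'grasp_force': 0.0, 'width': 87.12623910444127}
```

View pics/side0.png

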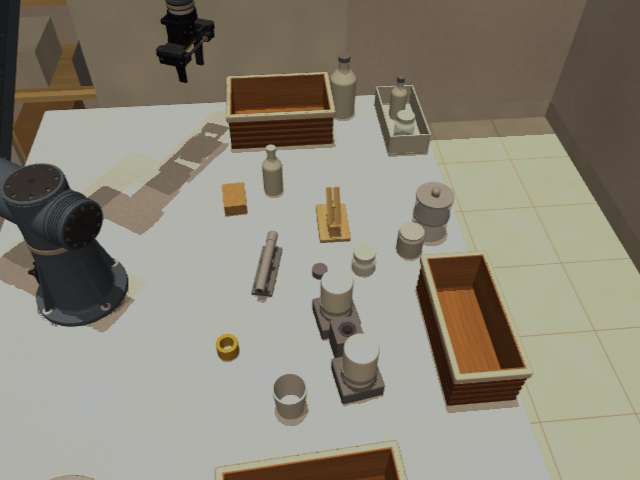

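View pics/top0.png

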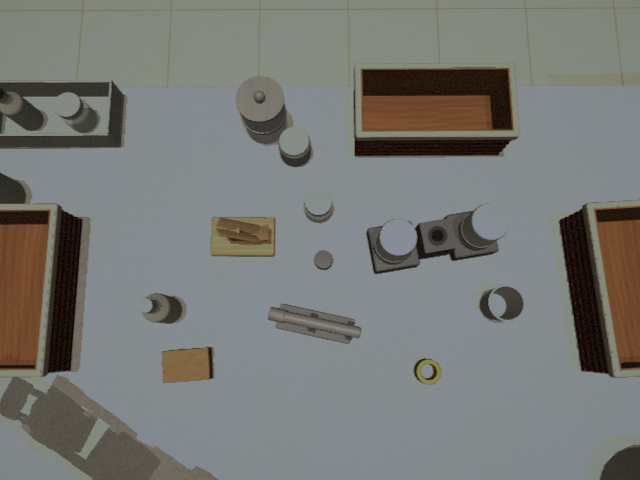

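The top view shows the tube with its head at (270,313) and foot at (358,331), the port at (437,236) and the rest near (243,237). In the side view the port is at (347,329) and the rest near (333,215). I'll zoom in for detail.

Run:
```python
import cv2,numpy as np
t=cv2.imread("pics/top0.png");s=cv2.imread("pics/side0.png")
def c(im,x,y,w,h,k):return cv2.resize(np.clip(im[y:y+h,x:x+w].astype(float)*1.5,0,255).astype(np.uint8),(w*k,h*k),interpolation=cv2.INTER_CUBIC)
a=c(t,205,205,80,60,5);b=c(s,300,180,80,60,5);d=c(t,260,295,110,60,4)[:, :400];d=cv2.resize(c(t,260,290,110,60,4),(400,218));e=c(t,400,205,80,60,5)
d=np.vstack([d,np.zeros((300-d.shape[0],400,3),np.uint8)])
cv2.imwrite("pics/z.png",np.vstack([np.hstack([a,b]),np.hstack([d,e])]))
```

```text
(no output)
```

View pics/z.png

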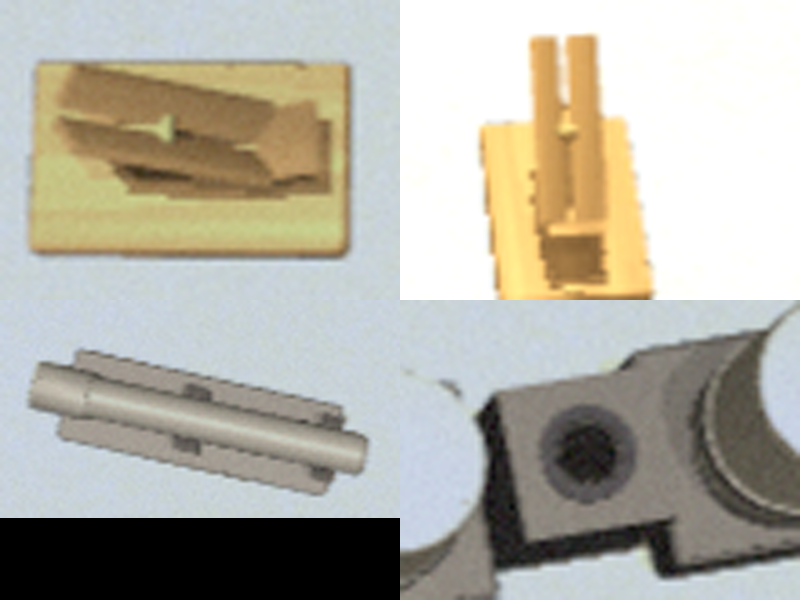

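The rest rises toward the left of the top image, so its foot plate is at the right end. Next I'll measure the coordinates.

Create h.py:
```python
import numpy as np,cv2
from bench import manip
C={n:manip.get_calibration(n) for n in("side","top")}
def ray(n,p):
    c=C[n];d=c["R"].T@np.array([(p[0]-c["cx"])/c["fx"],(p[1]-c["cy"])/c["fy"],1]);return -c["R"].T@c["t"],d
def plane(n,p,z):
    o,d=ray(n,p);return o+d*(z-o[2])/d[2]
def tri(p,q):
    o,d=ray("side",p);a,b=ray("top",q);s=np.linalg.lstsq(np.c_[d,-b],a-o,rcond=None)[0]
    return (o+d*s[0]+a+b*s[1])/2,np.linalg.norm(o+d*s[0]-a-b*s[1])
def proj(n,X):
    c=C[n];v=c["R"]@np.asarray(X,float)+c["t"];return np.array([c["fx"]*v[0]/v[2]+c["cx"],c["fy"]*v[1]/v[2]+c["cy"]])
```

Run:
```python
from h import *
np.set_printoptions(precision=1,suppress=True)
t=cv2.imread("pics/top0.png");s=cv2.imread("pics/side0.png")
# port: dark hole + ring
for n,im,(x,y) in(("top",t,(437,236)),("side",s,(347,329))):
    g=cv2.cvtColor(im,6)[y-14:y+14,x-14:x+14]
    for th in(45,60,75):
        m=(g<th).astype(np.uint8);k,l,st,ce=cv2.connectedComponentsWithStats(m)
        i=l[11:17,11:17].max()
        p=ce[i]+[x-14,y-14];print(n,th,st[i],p,plane(n,p,80))
# rest base
hsv=cv2.cvtColor(t,40);m=((hsv[:,:,1]>60)&(hsv[:,:,0]<35)).astype(np.uint8);m[:, :200]=0;m[:,290:]=0;m[:205]=0;m[270:]=0
c=max(cv2.findContours(m,0,2)[0],key=cv2.contourArea);r=cv2.minAreaRect(c);b=cv2.boxPoints(r);print(r);print(b);print(np.array([plane("top",p,12) for p in b]))
# tube
for h,z in(((269.1,313.9),40),((360.1,332.35),40)):print(plane("top",h,z))
g=cv2.cvtColor(s,6);z=cv2.resize(np.clip(s[220:310,235:300]*1.6,0,255).astype(np.uint8),None,fx=6,fy=6,interpolation=2);z2=cv2.resize(np.clip(s[305:350,320:380]*1.6,0,255).astype(np.uint8),None,fx=6,fy=6,interpolation=2)
o=np.zeros((540,750,3),np.uint8);o[:,:390]=z;o[:270,390:]=z2;cv2.imwrite("pics/z2.png",o)
```

```text
top 45 [  8   7  13  13 126] [437.2 235. ] [ 599.9 -220.2   80. ]
top 60 [  6   4  18  20 255] [437.1 235.2] [ 599.6 -220.1   80. ]
top 75 [  5   4  20  20 308] [437.  235.2] [ 599.5 -219.9   80. ]
side 45 [ 9 13 10  6 26] [347.1 331.3] [ 597.7 -225.9   80. ]
side 60 [ 9  9 12 10 82] [347.  329.2] [ 598.1 -220.7   80. ]
side 75 [  5   7  18  15 180] [346.8 329. ] [ 597.8 -220.2   80. ]
((242.5, 236.5), (37.0, 63.0), 90.0)
[[211. 218.]
 [274. 218.]
 [274. 255.]
 [211. 255.]]
[[651.9 227.9  12. ]
 [651.1  98.4  12. ]
 [574.1  97.6  12. ]
 [574.9 225.5  12. ]]
[454.1 103.5  40. ]
[417.8 -72.1  40. ]
```

View pics/z2.png

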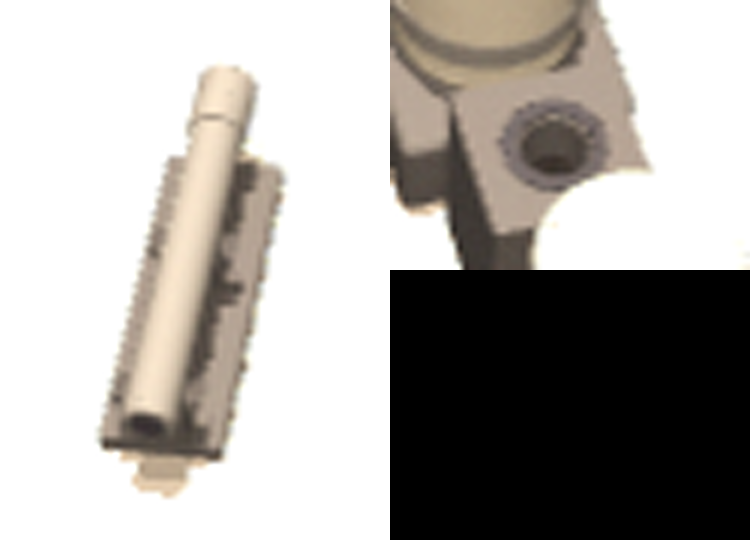

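The side view agrees: the tube lies in the cradle with its head at the far end (joint at about (271,240)), and the port ring is centred near (347,329). Now I'll cross-check these positions and work out the moves.

Add to h.py:
```python
def go(X,yx=None):
    "tool-axis shift and turn to bring grasp point to X with tool x along level dir yx"
    s=manip.observe();R=s["tcp_rot"];d=R.T@(np.array(X,float)-(s["position"]+6*R[:,2]))
    a=0
    if yx is not None:
        v=R.T@np.array([*yx,0.]);a=np.arctan2(v[1],v[0]);a=(a+np.pi/2)%np.pi-np.pi/2
    print("t",round(s["t"],2),"shift",d.round(1),"turn",round(a,3),"q6",s["joint_positions"][5].round(2),"F",s["force"].round(1),"w",round(s["width"],1))
```

Run:
```python
from h import *
np.set_printoptions(precision=1,suppress=True)
u=np.array([454.1-417.8,103.5+72.1]);u/=np.hypot(*u);f=np.array([417.8,-72.1])
print(u,proj("side",[*(f+150*u),40]),"meas 271.3 239.7",proj("side",[*f,40]),"meas 259.5 290")
print(tri((347,329.2),(437.1,235.2)))
print("rest foot/top",proj("side",[613,122.4,40]),proj("top",[613,122.4,40]),proj("side",[613,249.7,167]))
# base corners in the side view
s=cv2.imread("pics/side0.png");h=cv2.cvtColor(s,40);m=((h[:,:,1]>90)&(h[:,:,0]<35)).astype(np.uint8);m[:, :305]=0;m[:,360:]=0;m[:185]=0;m[250:]=0
c=max(cv2.findContours(m,0,2)[0],key=cv2.contourArea);p=cv2.approxPolyDP(c,1.5,True)[:,0];print([(tuple(q),plane("side",q,12)[:2].round(0)) for q in p])
go([*(f+138*u),150],u)
```

```text
[0.2 1. ] [270.7 242.3] meas 271.3 239.7 [260.  290.5] meas 259.5 290
(array([ 598.9, -220.2,   79.4]), np.float64(1.4900164910381117))
rest foot/top [334.8 224.3] [260.5 233.5] [330.5 153.3]
[((np.int32(338), np.int32(187)), array([642., 291.])), ((np.int32(333), np.int32(188)), array([628., 288.])), ((np.int32(333), np.int32(201)), array([622., 236.])), ((np.int32(331), np.int32(200)), array([617., 241.])), ((np.int32(330), np.int32(188)), array([620., 289.])), ((np.int32(326), np.int32(188)), array([608., 290.])), ((np.int32(327), np.int32(203)), array([605., 230.])), ((np.int32(325), np.int32(205)), array([599., 223.])), ((np.int32(316), np.int32(205)), array([575., 225.])), ((np.int32(321), np.int32(242)), array([575.,  90.])), ((np.int32(349), np.int32(240)), array([647.,  91.])), ((np.int32(344), np.int32(204)), array([650., 222.])), ((np.int32(339), np.int32(202)), array([638., 231.]))]
t 0.1 shift [-378.9 -380.8   91.3] turn 1.344 q6 -0.18 F [-0.   0.2  0.3] w 87.1
```

drive_effector(steps={"deltas": [[-32, -32, 0, 0.112], [-64, -64, 0, 0.224], [-96, -96, 0, 0.336], [-128, -128, 0, 0.448], [-160, -160, 0, 0.56], [-192, -192, 0, 0.672], [-222, -222, 0, 0.784], [-252, -252, 0, 0.896], [-282, -282, 0, 1.008], [-312, -312, 0, 1.12], [-342, -342, 0, 1.232], [-365, -366, 0, 1.344]]}, finger_gap=70)

```text
t: 1.1
position: [434.2, 96.9, 247.5]
tcp_rot: [[0.208, 0.978, -0.0], [0.978, -0.208, 0.0], [0.0, -0.0, -1.0]]
force: [0.9, 0.9, -0.4]
width: 69.7
grasp_force: 0.0
```

drive_effector(steps={"deltas": [[0, 0, 20, 0], [0, 0, 50, 0], [0, 0, 70, 0], [0, 0, 70, 0], [0, 0, 70, 0]]})

```text
t: 1.52
position: [433.3, 98.7, 176.8]
tcp_rot: [[0.203, 0.979, -0.003], [0.979, -0.203, 0.0], [-0.001, -0.003, -1.0]]
force: [-0.2, 0.3, -0.1]
width: 69.8
grasp_force: 0.0
```

```bash
python3 -c "
from h import *
go([445.7,63.1,40],(.2023,.979))"
```

```text
t 1.52 shift [-32.3  19.8 130.8] turn -0.001 q6 0.18 F [-0.2  0.3 -0.1] w 69.8
```

drive_effector(steps={"deltas": [[-20, 12, 20, 0], [-32, 20, 50, 0], [-32, 20, 80, 0], [-32, 20, 105, 0], [-32, 20, 122, 0], [-32, 20, 131, 0], [-32, 20, 131, 0], [-32, 20, 131, 0], [-32, 20, 131, 0]]})

```text
t: 2.27
position: [448.3, 63.6, 47.8]
tcp_rot: [[0.202, 0.979, 0.003], [0.979, -0.202, -0.0], [0.0, 0.003, -1.0]]
force: [0.2, 0.0, -0.2]
width: 70.1
grasp_force: 0.0
```

drive_effector(steps={"deltas": [[0, 0, 0, 0], [0, 0, 0, 0], [0, 0, 0, 0], [0, 0, 0, 0], [0, 0, 0, 0], [0, 0, 0, 0]]}, finger_gap=0, force=12)

```text
t: 2.77
position: [447.2, 63.4, 46.7]
tcp_rot: [[0.203, 0.979, 0.0], [0.979, -0.203, -0.0], [0.0, 0.0, -1.0]]
force: [-0.6, 1.0, -1.0]
width: 37.7
grasp_force: 0.0
```

```bash
python3 -c "
from h import *
go([445.7,63.1,40],(.2023,.979))"
```

```text
t 2.77 shift [-0.6 -1.4  0.7] turn -0.0 q6 0.1 F [-0.6  1.  -1. ] w 37.7
```

drive_effector(steps={"deltas": [[0, -1, 0, 0], [0, -1, 0, 0], [0, -1, 0, 0], [0, -1, 0, 0], [0, -1, 0, 0], [0, -1, 0, 0]]}, finger_gap=0, force=12)

```text
t: 3.27
position: [446.5, 63.6, 46.6]
tcp_rot: [[0.203, 0.979, 0.001], [0.979, -0.203, -0.0], [0.0, 0.001, -1.0]]
force: [0.4, 0.8, 0.2]
width: 21.3
grasp_force: 12.0
```

drive_effector(steps={"deltas": [[0, 0, -10, 0], [0, 0, -30, 0], [0, 0, -60, 0], [0, 0, -90, 0], [0, 0, -120, 0], [0, 0, -150, 0], [0, 0, -180, 0], [0, 0, -200, 0], [0, 0, -200, 0], [0, 0, -200, 0], [0, 0, -200, 0], [0, 0, -200, 0]]})

```text
t: 4.27
position: [444.8, 63.7, 245.0]
tcp_rot: [[0.203, 0.979, -0.004], [0.979, -0.203, 0.0], [-0.0, -0.004, -1.0]]
force: [-0.2, 0.1, -1.5]
width: 21.6
grasp_force: 12.0
```

Run:
```python
from h import *
for n in("side","top"):cv2.imwrite(f"pics/{n}1.png",manip.snapshot(n)[:,:,::-1])
a,b=[cv2.imread(f"pics/{n}1.png") for n in("side","top")]
p=proj("side",manip.observe()["position"]).astype(int);q=proj("top",manip.observe()["position"]).astype(int);print(p,q)
f=lambda im,p:cv2.resize(im[max(p[1]-100,0):max(p[1]-100,0)+200,p[0]-65:p[0]+65],None,fx=3,fy=3)
cv2.imwrite("pics/z3.png",np.hstack([f(a,p),f(b,q)]))
```

```text
[264 183] [281 313]
```

View pics/z3.png

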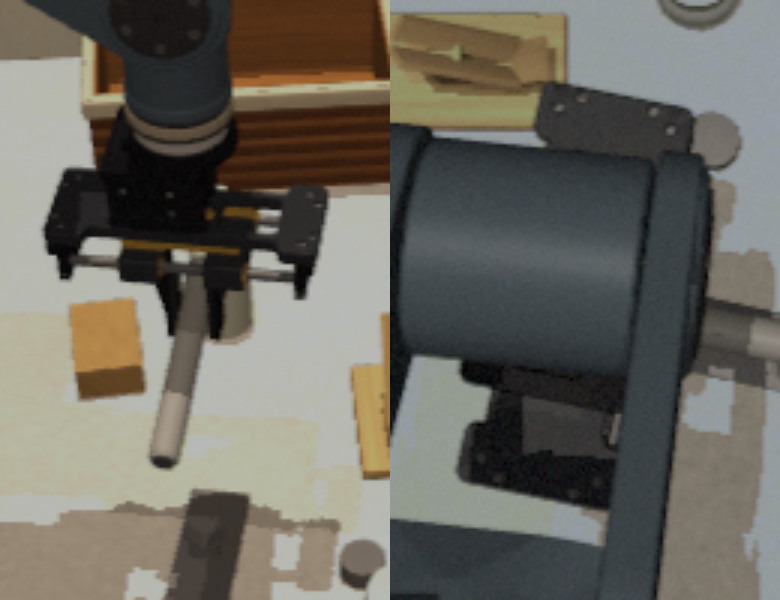

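The tube is held by the shaft, with the foot end at about side px (254,236). I'll compute its pitch.

Add to h.py:
```python
def pitch(p):
    "angle of tube below level, foot seen at side pixel p, tube in tool's xz plane"
    s=manip.observe();R=s["tcp_rot"];g=s["position"]+6*R[:,2];o,d=ray("side",p);y=R[:,1]
    X=o+d*(y@(g-o))/(y@d);v=R.T@(X-g);print("foot in tool axes from grasp",v.round(1),"pitch",np.degrees(np.arctan2(v[2],-v[0])).round(1),"len",np.linalg.norm(v).round(1))
```

Run:
```python
from h import *
pitch((254,235.7))
go([611,115,40],(.006,1))
```

```text
foot in tool axes from grasp [-136.1    0.    16.4] pitch 6.9 len 137.1
t 4.37 shift [ 83.9 152.7 198.5] turn -0.198 q6 0.1 F [ 0.3 -0.1 -1.4] w 22.0
```

Add to h.py:
```python
def foot(tag):
    im=manip.snapshot("side");s=manip.observe();p=proj("side",s["position"]).astype(int)
    cv2.imwrite(f"pics/{tag}.png",cv2.resize(im[max(p[1]-60,0):p[1]+120,p[0]-80:p[0]+80,::-1],None,fx=3,fy=3));print("crop origin",p[0]-80,max(p[1]-60,0))
```

```text
(no output)
```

drive_effector(steps={"deltas": [[0, 0, 0, 0], [0, 0, 0, 0], [0, 0, 0, 0], [0, 0, 0, 0], [0, 0, 0, 0]]}, force=5)

```text
t: 4.78
position: [446.2, 63.6, 246.4]
tcp_rot: [[0.203, 0.979, -0.0], [0.979, -0.203, -0.0], [-0.0, -0.0, -1.0]]
force: [-0.1, -0.2, -1.6]
width: 21.6
grasp_force: 5.3
```

```bash
python3 -c "
from h import *
foot('f1')"
```

```text
crop origin 185 123
```

View pics/f1.png

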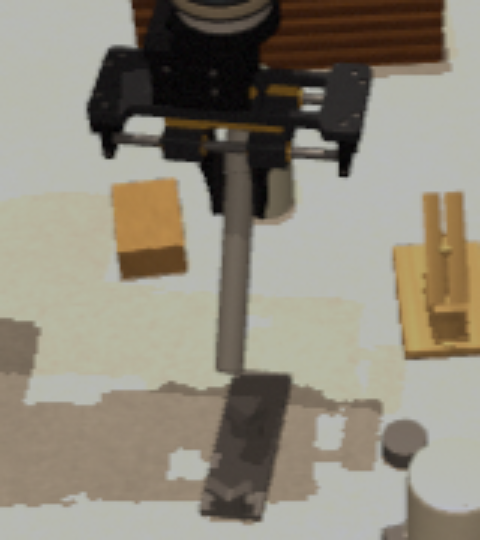

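It swung down; the foot is now at about side px (261.5,246).

Run:
```python
from h import *
pitch((261.5,246.0))
s=manip.observe();R=s["tcp_rot"];g=s["position"]+6*R[:,2]
for a in range(0,100,10):
    r=np.radians(a);print(a,proj("side",g+R@np.array([-138*np.cos(r),0,138*np.sin(r)])).round(1))
```

```text
foot in tool axes from grasp [-86.    0.  105.6] pitch 50.8 len 136.2
0 [253.7 230.5]
10 [254.8 237.7]
20 [256.1 242.9]
30 [257.7 246.2]
40 [259.4 247.5]
50 [261.3 246.9]
60 [263.2 244.5]
70 [265.1 240.5]
80 [266.9 235. ]
90 [268.7 228.2]
```

drive_effector(steps={"deltas": [[0, 0, 0, 0], [0, 0, 0, 0]]}, force=20)

```text
t: 5.0
position: [446.2, 63.6, 246.6]
tcp_rot: [[0.203, 0.979, 0.0], [0.979, -0.203, -0.0], [-0.0, 0.0, -1.0]]
force: [0.2, 0.8, -0.8]
width: 21.3
grasp_force: 20.3
```

Run:
```python
from h import *
im=manip.snapshot("side");cv2.imwrite("pics/f2.png",im[:,:,::-1])
d=cv2.absdiff(im[:,:,::-1],cv2.imread("pics/side0.png")).max(2)
y,x=np.nonzero(d[235:252,250:275]>25);print("lowest changed row",y.max()+235,"cols",x[y>=y.max()-2].mean()+250)
go([612.5,205,240],(.006,1))
```

```text
lowest changed row 251 cols 266.5945945945946
t 5.05 shift [172.1 134.2   0.6] turn -0.198 q6 0.1 F [-0.2  0.  -0.7] w 21.7
```

drive_effector(steps={"deltas": [[15, 12, 0, -0.02], [40, 32, 0, -0.05], [65, 51, 0, -0.08], [90, 70, 0, -0.11], [115, 90, 0, -0.14], [140, 109, 0, -0.17], [160, 125, 0, -0.198], [172, 134, 0, -0.198], [172, 134, 0, -0.198], [172, 134, 0, -0.198], [172, 134, 0, -0.198]]})

```text
t: 5.97
position: [611.1, 204.4, 246.0]
tcp_rot: [[0.006, 1.0, -0.002], [1.0, -0.006, -0.001], [-0.001, -0.002, -1.0]]
force: [0.4, 0.1, -1.4]
width: 21.4
grasp_force: 20.3
```

Run:
```python
from h import *
foot('f3')
s=manip.observe();R=s["tcp_rot"];g=s["position"]+6*R[:,2]
for a in range(30,71,5):
    r=np.radians(a);print(a,proj("side",g+R@np.array([-138*np.cos(r),0,138*np.sin(r)])).round(1))
go([612.5,215,180],(.006,1))
```

```text
crop origin 252 79
30 [337.1 197. ]
35 [336.7 198.2]
40 [336.2 199. ]
45 [335.7 199.4]
50 [335.2 199.3]
55 [334.7 198.8]
60 [334.1 197.8]
65 [333.6 196.5]
70 [333.1 194.8]
t 6.02 shift [10.9  1.5 60.2] turn -0.0 q6 0.16 F [-0.   0.4 -2.1] w 21.9
```

View pics/f3.png

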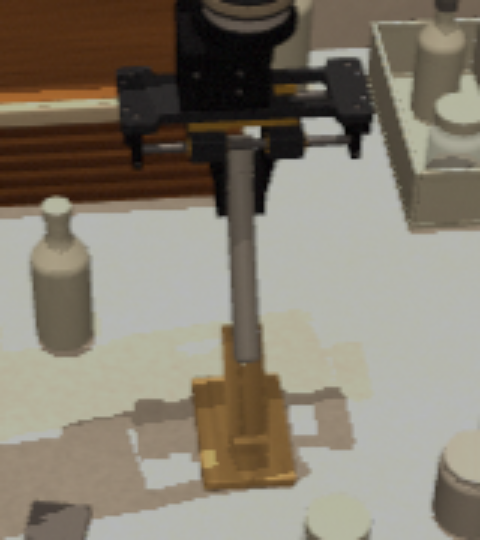

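The tube is in line with the rest's rails, with its foot at about (334,198) and the rail centre near column 333.5. I'll lower it in steps.

drive_effector(steps={"deltas": [[0, 1, 15, 0], [-1, 1, 35, 0], [-1, 1, 52, 0], [-1, 1, 64, 0], [-1, 1, 68, 0], [-1, 1, 68, 0], [-1, 1, 68, 0]]}, force=8)

```text
t: 6.6
position: [613.6, 203.7, 179.1]
tcp_rot: [[0.006, 1.0, 0.001], [1.0, -0.006, 0.0], [0.0, 0.001, -1.0]]
force: [1.1, -0.4, -0.8]
width: 22.0
grasp_force: 8.2
```

drive_effector(steps={"deltas": [[3, 0, -0, 0], [5, 0, 6, 0], [8, 0, 12, 0], [12, 0, 18, 0], [14, 0, 22, 0], [14, 0, 22, 0], [14, 0, 22, 0]]})

```text
t: 7.18
position: [613.4, 218.1, 156.0]
tcp_rot: [[0.005, 1.0, -0.0], [1.0, -0.005, -0.001], [-0.001, -0.0, -1.0]]
force: [0.9, -1.0, -1.1]
width: 21.5
grasp_force: 8.0
```

Run:
```python
from h import *
cv2.imwrite("pics/top4.png",manip.snapshot("top")[:,:,::-1])
go([612.5,220,137.6],(.006,1))
```

```text
t 7.23 shift [ 2.  -0.9 12.7] turn 0.0 q6 0.18 F [ 0.9  0.1 -1.6] w 21.4
```

drive_effector(steps={"deltas": [[1, -1, 2, 0], [3, -1, 4, 0], [4, -1, 6, 0], [5, -1, 8, 0], [5, -1, 8, 0], [5, -1, 8, 0]]}, force=5)

```text
t: 7.73
position: [613.1, 223.0, 148.8]
tcp_rot: [[0.006, 1.0, 0.002], [1.0, -0.006, 0.0], [0.0, 0.002, -1.0]]
force: [3.1, -0.6, 1.1]
width: 22.0
grasp_force: 5.0
```

Run:
```python
from h import *
go([612.5,220,137.6],(.006,1))
```

```text
t 7.73 shift [-3.1 -0.6  5.2] turn 0.0 q6 0.18 F [ 3.1 -0.6  1.1] w 22.0
```

drive_effector(steps={"deltas": [[0, 2, 0, 0], [0, 2, 1, 0], [0, 2, 2, 0], [0, 2, 3, 0], [0, 2, 3, 0]]}, force=4)

```text
t: 8.15
position: [614.4, 222.9, 145.5]
tcp_rot: [[0.006, 1.0, 0.0], [1.0, -0.006, 0.0], [0.0, 0.0, -1.0]]
force: [1.9, -0.9, 1.6]
width: 22.2
grasp_force: 4.0
```

Run:
```python
from h import *
go([612.5,220,137.6],(.006,1))
cv2.imwrite("pics/top5.png",manip.snapshot("top")[:,:,::-1]);foot("f5")
```

```text
t 8.15 shift [-2.9 -1.9  1.9] turn -0.0 q6 0.18 F [ 1.9 -0.9  1.6] w 22.2
crop origin 252 106
```

View pics/f5.png

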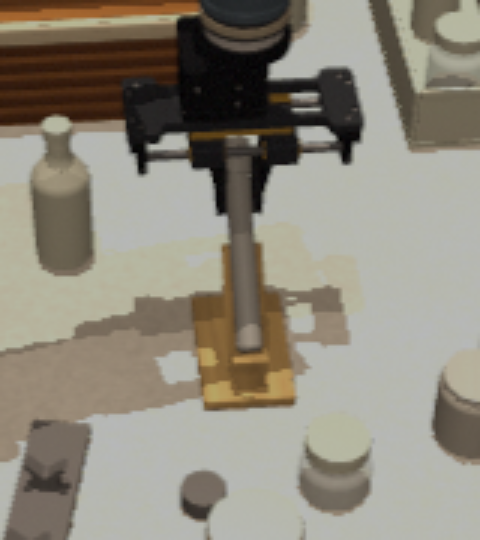

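The tube lies in the channel with its foot at the plate. I'll let go, back off upward, and look.

drive_effector(steps={"deltas": [[0, 0, 0, 0], [0, 0, 0, 0], [0, 0, 0, 0], [0, 0, 0, 0], [0, 0, 0, 0], [0, 0, 0, 0], [0, 0, 0, 0]]}, finger_gap=60)

```text
t: 8.83
position: [614.3, 222.9, 145.5]
tcp_rot: [[0.006, 1.0, -0.0], [1.0, -0.006, -0.0], [-0.0, -0.0, -1.0]]
force: [-0.4, -0.7, -0.3]
width: 57.0
grasp_force: 0.0
```

drive_effector(steps={"deltas": [[0, 0, -10, 0], [0, 0, -35, 0], [0, 0, -70, 0], [0, 0, -110, 0], [0, 0, -130, 0], [0, 0, -130, 0], [0, 0, -130, 0], [0, 0, -130, 0]]})

```text
t: 9.5
position: [613.6, 222.8, 275.1]
tcp_rot: [[0.006, 1.0, -0.002], [1.0, -0.006, -0.0], [-0.0, -0.002, -1.0]]
force: [0.4, -0.3, 0.4]
width: 60.2
grasp_force: 0.0
```

Run:
```python
from h import *
cv2.imwrite("pics/side6.png",manip.snapshot("side")[:,:,::-1]);b=manip.snapshot("top")[:,:,::-1];cv2.imwrite("pics/top6.png",b)
a=cv2.imread("pics/side6.png")
cv2.imwrite("pics/z6.png",np.hstack([cv2.resize(a[120:260,285:385],None,fx=4,fy=4),cv2.resize(b[170:310,200:300],None,fx=4,fy=4)]))
f=np.array([613.5,122.4,40]);print([proj(n,f+s*np.array([.004,.707,.707])).round(1) for n in("side","top") for s in(0,10,150,180)])
```

```text
[array([335. , 224.3]), array([334.8, 220.3]), array([331.7, 165.1]), array([331. , 153.2]), array([260.5, 233.3]), array([256.6, 232.6]), array([194.8, 221.6]), array([179.9, 219. ])]
```

View pics/z6.png

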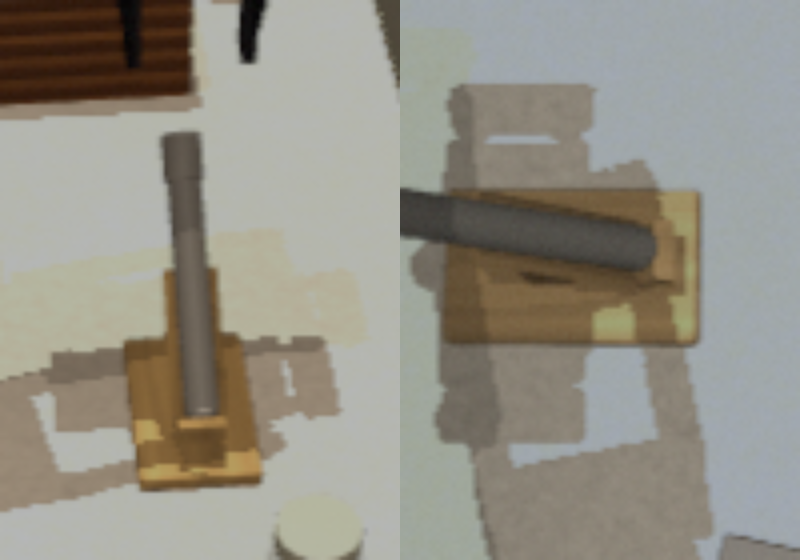

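The tube is at rest at 45° in the channel: its head end is at side (330.5,153.3) against a predicted (331,153.2), so it is seated on the plate. I'll regrasp it there and then stand it up by arcing around its foot.

drive_effector(steps={"deltas": [[0, 0, 20, 0], [-1, 0, 55, 0], [-3, 0, 90, 0], [-3, 0, 115, 0], [-3, 0, 128, 0], [-3, 0, 131, 0], [-3, 0, 131, 0], [-3, 0, 131, 0]]})

```text
t: 10.27
position: [614.6, 220.0, 144.5]
tcp_rot: [[0.006, 1.0, -0.0], [1.0, -0.006, -0.0], [-0.0, -0.0, -1.0]]
force: [0.1, 0.3, -0.2]
width: 60.0
grasp_force: 0.0
```

drive_effector(steps={"deltas": [[0, 0, 0, 0], [0, 0, 0, 0], [0, 0, 0, 0], [0, 0, 0, 0], [0, 0, 0, 0], [0, 0, 0, 0], [0, 0, 0, 0], [0, 0, 0, 0], [0, 0, 0, 0], [0, 0, 0, 0]]}, finger_gap=0, force=8)

```text
t: 11.1
position: [614.4, 220.0, 144.7]
tcp_rot: [[0.006, 1.0, 0.0], [1.0, -0.006, 0.0], [0.0, 0.0, -1.0]]
force: [-0.5, 0.3, 1.5]
width: 21.7
grasp_force: 7.8
```

```bash
python3 -c "
from h import *
go([613.5,220,137.6],(.006,1))"
```

```text
t 11.1 shift [ 0.  -0.9  1.1] turn 0.0 q6 0.18 F [-0.5  0.3  1.5] w 21.7
```

drive_effector(steps={"deltas": [[-5, 0, -4, 0], [-9, 0, -8, 0], [-14, 0, -12, 0], [-18.5, 0, -16, 0], [-23.5, 0, -19.5, 0], [-28.5, 0, -23, 0], [-34, 0, -26, 0], [-39, 0, -29, 0], [-45, 0, -31.5, 0], [-50.5, 0, -34, 0], [-50.5, 0, -34, 0]]})

```text
t: 12.02
position: [614.9, 168.4, 180.0]
tcp_rot: [[0.007, 1.0, 0.002], [1.0, -0.007, 0.0], [0.0, 0.002, -1.0]]
force: [1.4, 2.5, 5.5]
width: 21.9
grasp_force: 8.3
```

drive_effector(steps={"deltas": [[-6, 0, -2, 0], [-12, 0, -4, 0], [-17, 0, -5.5, 0], [-23, 0, -7, 0], [-29, 0, -8, 0], [-35, 0, -8.7, 0], [-41, 0, -9, 0], [-47, 0, -9.2, 0], [-51, 0, -9.3, 0], [-51, 0, -9.3, 0]]})

```text
t: 12.85
position: [612.5, 116.7, 186.8]
tcp_rot: [[0.007, 1.0, -0.004], [1.0, -0.007, -0.001], [-0.001, -0.004, -1.0]]
force: [0.6, 0.2, -0.7]
width: 5.0
grasp_force: 0.0
```

Run:
```python
from h import *
cv2.imwrite("pics/side7.png",manip.snapshot("side")[:,:,::-1]);foot("f7")
s=manip.observe();R=s["tcp_rot"];g=s["position"]+6*R[:,2];print(g,s["force"])
for a in range(50,111,10):
    r=np.radians(a);print(a,*[proj("side",g+k*R@np.array([-np.cos(r),0,np.sin(r)])).round(1) for k in(138,30)])
```

```text
crop origin 256 122
[612.9203061  117.81506461 181.02455808] [-0.83092649  0.44564602  0.13356133]
50 [339.3 242.1] [337.3 196.9]
60 [338.2 239.9] [337.1 196.6]
70 [337.1 236.2] [336.8 195.9]
80 [335.9 231.1] [336.6 194.9]
90 [334.9 224.8] [336.3 193.6]
100 [333.9 217.5] [336.1 191.9]
110 [333.  209.4] [335.9 190.1]
```

View pics/f7.png

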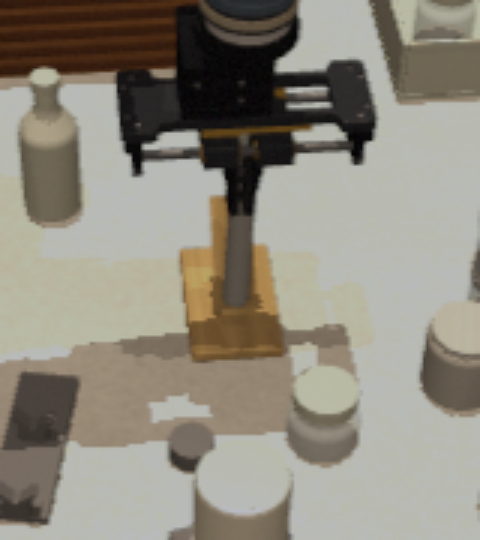

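The grip slipped and the tube dropped back into the rest, foot near (334.7,223). I'll raise the gripper, open it, and check numerically against the earlier seated picture.

drive_effector(steps={"deltas": [[0, 0, -20, 0], [0, 0, -50, 0], [10, 0, -80, 0], [40, 0, -94, 0], [75, 0, -94, 0], [106, 0, -94, 0], [106, 0, -94, 0], [106, 0, -94, 0]]}, finger_gap=60)

```text
t: 13.62
position: [613.5, 226.1, 281.3]
tcp_rot: [[0.002, 1.0, -0.001], [1.0, -0.002, -0.001], [-0.001, -0.001, -1.0]]
force: [0.2, -0.2, 0.2]
width: 47.1
grasp_force: 0.0
```

```bash
python3 - <<'E'
from h import *
for n,(x0,x1,y0,y1) in(("side",(318,350,150,230)),("top",(170,280,205,265))):
    im=manip.snapshot(n)[:,:,::-1];cv2.imwrite(f"pics/{n}8.png",im)
    d=cv2.absdiff(im,cv2.imread(f"pics/{n}6.png")).max(2)[y0:y1,x0:x1];print(n,(d>25).sum(),d.size);y,x=np.nonzero(d>25)
    if len(x):print(x.min()+x0,x.max()+x0,y.min()+y0,y.max()+y0)
    if n=="side":
        g=cv2.cvtColor(im,6)
        for r in(150,152,154,156,160,170,185,200,215,220,224,226):print(r,g[r,322:348])
print(manip.observe()["position"])
E
```

```text
side 602 2560
318 349 153 229
150 [180 180 180 179 180 180 180 180 179 179 179 180 180 180 180 180 180 180
 179 181 180 180 180 180 180 180]
152 [180 180 180 180 180 180 180 180 180 180 180 180 180 180 180 180 179 180
 181 180 180 180 181 181 180 181]
154 [180 180 180 180 180 180 180 180 180 180 180 180 180 180 179 180 180 180
 180 180 181 179 180 180 181 180]
156 [180 179 180 180 180 179 180 180 180 179 180 180 180 180 180 180 180 180
 180 180 180 179 180 180 180 180]
160 [180 180 180 181 180 180 180 180 180 179 180 181 180 180 179 180 180 180
 180 180 180 180 181 181 180 180]
170 [180 180 180 180 181 180 181 180 181 181 181 180 180 180 180 180 180 180
 179 180 181 180 181 181 180 180]
185 [178 178 177 177 177 178 177 178 177 177 178 178 177 177 178 178 178 177
 177 177 177 176 176 176 176 176]
200 [178 178 179 173 145  96  92  89  85  85 112 130  97  94  92  91  86 105
 152 176 177 177 176 175 175 176]
215 [ 99 101 105 105 104  99  94  87  84  82  81  84  91  94  90  88  87  83
  81  90  98  98  98  99 101 113]
220 [102  99 100 102 105  99  92  87  85  82  81  80  86  92  90  88  84  84
  84  87  96  98  98  98  99 104]
224 [155 137 100  99 101 100  86  86  95  95 101 116 123 120 117 119 125 126
 124 108  99  98  98  96  97  98]
226 [158 154 138  99 100 101  85 106 147 146 146 145 142 135 123 122 120 119
 113 110 101  99  99  98  97  98]
top 1065 6600
174 271 205 264
[613.9150448  223.9758584  281.13524366]
```

The tube is no longer in the rest, so I'll find it by differencing against the first pictures.

drive_effector(steps={"deltas": [[0, 0, 0, 0], [0, 0, 0, 0], [0, 0, 0, 0]]})

```text
t: 13.97
position: [614.6, 223.2, 281.7]
tcp_rot: [[0.008, 1.0, -0.0], [1.0, -0.008, -0.0], [-0.0, -0.0, -1.0]]
force: [0.3, 0.0, -0.1]
width: 59.4
grasp_force: 0.0
```

Run:
```python
from h import *
for n in("side","top"):
    im=manip.snapshot(n)[:,:,::-1];cv2.imwrite(f"pics/{n}9.png",im)
    for ref in("6","8"):
        d=cv2.absdiff(im,cv2.imread(f"pics/{n}{ref}.png")).max(2)
        m=cv2.morphologyEx((d>22).astype(np.uint8),cv2.MORPH_OPEN,np.ones((3,3)))
        k,l,st,ce=cv2.connectedComponentsWithStats(m)
        for i in range(1,k):
            if st[i][4]>25:
                r=cv2.minAreaRect(np.argwhere(l==i)[:,::-1].astype(np.float32));print(n,ref,st[i],"rect",np.round(r[0],0),np.round(r[1],0),round(r[2]),"meannow",im[l==i].mean(0).round(),"was",cv2.imread(f"pics/{n}{ref}.png")[l==i].mean(0).round())
```

```text
side 6 [279  29  41  10 133] rect [299.  33.] [41.  3.] 10 meannow [ 83. 101. 111.] was [46. 47. 46.]
side 6 [311  56  12   7  44] rect [317.  59.] [ 5. 12.] 67 meannow [28. 32. 37.] was [63. 75. 83.]
side 6 [324  59  21   7  77] rect [334.  62.] [20.  6.] 3 meannow [54. 70. 82.] was [36. 40. 43.]
side 6 [324  67  20   6  72] rect [334.  70.] [ 5. 19.] 90 meannow [20. 21. 24.] was [67. 75. 84.]
side 6 [342  83  20   4  78] rect [352.  84.] [ 3. 19.] 90 meannow [36. 40. 43.] was [ 79.  93. 102.]
side 6 [344  89  14   8  73] rect [350.  92.] [ 7. 13.] 90 meannow [27. 43. 54.] was [23. 47. 63.]
side 6 [361  99   8  13  74] rect [364. 105.] [13.  6.] 82 meannow [103. 109. 110.] was [75. 79. 80.]
side 6 [315 100  33   6 141] rect [331. 102.] [ 5. 32.] 90 meannow [46. 76. 94.] was [22. 35. 44.]
side 6 [299 102  13  13  92] rect [305. 109.] [10. 14.] 63 meannow [50. 69. 85.] was [33. 52. 74.]
side 6 [314 105  23   9  90] rect [3
[... 5194 characters left out ...]
p 8 [221 205  18   3  54] rect [230. 206.] [ 2. 17.] 90 meannow [118. 130. 138.] was [168. 165. 158.]
top 8 [151 221   5  15  48] rect [153. 228.] [14.  3.] 80 meannow [78. 75. 68.] was [44. 42. 37.]
top 8 [188 227   7   9  40] rect [191. 231.] [8. 6.] 90 meannow [54. 62. 62.] was [113. 123. 119.]
top 8 [153 285   3   9  27] rect [154. 289.] [8. 2.] 90 meannow [64. 61. 57.] was [127. 123. 117.]
top 8 [152 322   3  18  54] rect [153. 330.] [17.  2.] 90 meannow [65. 62. 58.] was [127. 124. 117.]
top 8 [152 353   3  15  45] rect [153. 360.] [14.  2.] 90 meannow [64. 65. 61.] was [124. 132. 125.]
top 8 [153 389   3  14  42] rect [154. 396.] [13.  2.] 90 meannow [62. 65. 60.] was [120. 129. 123.]
```

The tube has fallen to the counter, near top px (268,160), and may still be rolling. I'll localise it.

Add to h.py:
```python
def lie():
    im=manip.snapshot("top")[:,:,::-1];ref=cv2.imread("pics/top0.png");cv2.imwrite("pics/toplie.png",im)
    d=cv2.absdiff(im,ref).max(2);m=(d>25).astype(np.uint8);m[:,:215]=0;m[:,330:]=0;m[:110]=0;m[205:]=0
    m=cv2.morphologyEx(m,cv2.MORPH_OPEN,np.ones((3,3)));k,l,st,ce=cv2.connectedComponentsWithStats(m);i=1+st[1:,4].argmax()
    pts=np.argwhere(l==i)[:,::-1].astype(np.float32);r=cv2.minAreaRect(pts);c=pts.mean(0);u=np.linalg.svd(pts-c)[2][0] if len(pts)<3000 else None
    w=(pts-c)@np.array([-u[1],u[0]]);a=(pts-c)@u;print(manip.observe()["t"],"c",c,"u",u,"ext",a.min(),a.max(),"n",len(pts))
    for b in np.arange(np.floor(a.min()/6)*6,a.max(),6):
        q=w[(a>=b)&(a<b+6)];print(b,len(q),"w",q.min().round(1) if len(q) else '',q.max().round(1) if len(q) else '')
    for e in(a.min(),a.max()):print(plane("top",c+u*e,12).round(1))
```

Run:
```python
from h import *
lie()
```

drive_effector(steps={"deltas": [[-10, 0, 0, 0], [-20, 0, 0, 0], [-40, 0, 0, 0], [-60, 0, 0, 0], [-60, 0, 0, 0]]})

```text
t: 14.53
position: [614.2, 160.1, 281.9]
tcp_rot: [[0.009, 1.0, -0.0], [1.0, -0.009, -0.003], [-0.003, -0.0, -1.0]]
force: [0.2, -0.4, 0.3]
width: 60.1
grasp_force: 0.0Traceback (most recent call last):
```

Run:
```python
from h import *
lie()
```

```text
  File "<stdin>", line 2, in <module>
  File "h.py", line 32, in lie
    w=(pts-c)@np.array([-u[1],u[0]]);a=(pts-c)@u;print(manip.observe()["t"],"c",c,"u",u,"ext",a.min(),a.max(),"n",len(pts))
                         ~^^^
TypeError: 'NoneType' object is not subscriptable
Traceback (most recent call last):
  File "h.py", line 32, in lie
    w=(pts-c)@np.array([-u[1],u[0]]);a=(pts-c)@u;print(manip.observe()["t"],"c",c,"u",u,"ext",a.min(),a.max(),"n",len(pts))
                         ~^^^
TypeError: 'NoneType' object is not subscriptable
```

drive_effector(steps={"deltas": [[20, 0, 0, 0], [40, 0, 0, 0], [63, 0, 0, 0], [63, 0, 0, 0], [63, 0, 0, 0]]})

```text
t: 15.0
position: [614.1, 228.7, 281.8]
tcp_rot: [[0.004, 1.0, -0.0], [1.0, -0.004, 0.0], [0.0, -0.0, -1.0]]
force: [-0.5, -0.0, 0.0]
width: 60.0
grasp_force: 0.0
```

Run:
```python
import re
s=open("h.py").read()
s=s.replace('def lie():\n    im=manip.snapshot("top")[:,:,::-1];ref=cv2.imread("pics/top0.png");cv2.imwrite("pics/toplie.png",im)','def lie(im=None):\n    if im is None:im=manip.snapshot("top")[:,:,::-1]\n    ref=cv2.imread("pics/top6.png");cv2.imwrite("pics/toplie.png",im)')
open("h.py","w").write(s.replace("if len(pts)<3000 else None","if len(pts)<6000 else None").replace("np.linalg.svd(pts-c)","np.linalg.svd(pts-c,full_matrices=False)"))
```

Run:
```python
from h import *
lie(cv2.imread("pics/top9.png"));lie()
```

```text
15.0 c [266.47577 158.6606 ] u [0.8719957  0.48951352] ext -41.537872 45.4004 n 990
-42.0 69 w -6.7 6.3
-36.0 81 w -6.5 6.7
-30.0 80 w -6.6 6.8
-24.0 70 w -5.7 5.7
-18.0 68 w -5.5 5.9
-12.0 69 w -5.7 5.8
-6.0 71 w -6.0 5.7
0.0 66 w -5.8 5.8
6.0 65 w -5.8 5.8
12.0 65 w -5.7 5.7
18.0 60 w -5.3 5.7
24.0 65 w -6.1 5.6
30.0 63 w -6.0 5.7
36.0 62 w -5.9 5.4
42.0 36 w -5.6 5.2
[824.5 192.6  12. ]
[730.   32.4  12. ]
15.05 c [266.5872  158.75952] u [0.87246644 0.48867404] ext -41.681942 45.2547 n 998
-42.0 71 w -6.7 6.3
-36.0 81 w -6.6 6.6
-30.0 79 w -6.7 6.7
-24.0 72 w -5.7 6.0
-18.0 69 w -6.0 6.0
-12.0 72 w -5.8 5.9
-6.0 69 w -5.7 5.7
0.0 64 w -5.8 5.7
6.0 65 w -5.9 5.8
12.0 65 w -5.7 5.7
18.0 62 w -5.3 5.7
24.0 66 w -6.1 5.6
30.0 64 w -6.0 5.7
36.0 65 w -5.9 5.7
42.0 34 w -5.6 5.2
[824.4 192.7  12. ]
[730.   32.4  12. ]
```

It is stationary on the counter: head at about (823,190), foot at about (731,35). I'll check its clearance to the tin and the jar.

Run:
```python
from h import *
ref=cv2.imread("pics/top0.png");g=cv2.GaussianBlur(cv2.cvtColor(ref,6),(3,3),0)
for n,(x,y),z,r in(("tin",(294,143),70,33),("jar",(319,206),60,30)):
    # top disc: hough
    R=r*532/ (1000-70-30);c=cv2.HoughCircles(g[y-35:y+35,x-35:x+35],3,1,5,param1=80,param2=8,minRadius=int(R-2),maxRadius=int(R+2))
    p=c[0][0][:2]+[x-35,y-35];X=plane("top",p,z);f=np.array([731.3,34.6]);u=np.array([.5075,.8617]);v=X[:2]-f
    print(n,c[0][0],p,X,"s",v@u,"side",v@[u[1],-u[0]])
# did tin move vs picture 0?
d=cv2.absdiff(cv2.imread("pics/toplie.png"),cv2.imread("pics/top6.png")).max(2)[120:170,270:315];print((d>25).sum())
for s in(138,160,165):go([*(f+s*u),22],u)
```

```text
tin [32.5 39.5 20.4] [291.5 147.5] [781.50303428  59.73832341  70.        ] s 47.13973318215092 side 30.502255510728325
jar [33.5 27.5 15.6] [317.5 198.5] [678.91539357   8.49489474  60.        ] s -49.079956969467574 side -31.8914744441419
200
t 15.05 shift [-73.3 187.6 253.7] turn 0.528 q6 0.19 F [-0.2 -0.3 -0.5] w 60.3
t 15.05 shift [-54.3 198.7 253.7] turn 0.528 q6 0.19 F [-0.2 -0.3 -0.5] w 60.3
t 15.05 shift [-50.  201.2 253.7] turn 0.528 q6 0.19 F [-0.2 -0.3 -0.5] w 60.3
```

Run:
```python
from h import *
np.set_printoptions(precision=1,suppress=True)
f=np.array([731.3,34.6]);u=np.array([.5075,.8617])
print("knob",tri((436,190),(259,96)));X=tri((433.5,200),(261,100));print("lid",X)
for nm,p in(("left rim",(236.5,99)),("right rim",(285.5,101)),("base low",(266,136))):
    print(nm,plane("top",p,0 if "base" in nm else X[0][2]))
v=X[0][:2]-f;print("s,side",v@u,v@[u[1],-u[0]])
im=cv2.imread("pics/side0.png");g=cv2.cvtColor(im,6)
print([int(g[r,432]) for r in range(183,246,2)]);print(g[205,408:460:2])
```

```text
knob (array([856.9, 117.3, 143.3]), np.float64(1.0303624763137633))
lid (array([859.1, 116.5, 112.5]), np.float64(6.853602891439014))
left rim [865.3 164.6 112.5]
right rim [860.6  69.4 112.5]
base low [834.  118.4   0. ]
s,side 135.46048672320572 68.60115647842039
[146, 148, 144, 120, 97, 68, 67, 145, 143, 146, 145, 144, 103, 88, 89, 89, 88, 88, 89, 88, 89, 84, 97, 105, 105, 103, 105, 104, 103, 103, 133, 135]
[177 177 177 159  92  79  82  79  71 110 144 145 144 144 145 145 145 144
 145 144 111  80 167 176 176 171]
```

The pot beside it leaves no room for the gripper body near the head. So I'll grip the tube by its foot end and drag it clear of the tin and pot first.

drive_effector(steps={"deltas": [[-20, 12, 0, 0.05], [-55, 34, 0, 0.14], [-90, 56, 0, 0.24], [-125, 78, 0, 0.34], [-158, 98, 0, 0.44], [-180, 112, 40, 0.528], [-191, 118, 80, 0.528], [-191, 118, 110, 0.528], [-191, 118, 130, 0.528], [-191, 118, 130, 0.528]]}, finger_gap=46, force=40)

```text
t: 15.88
position: [727.0, 34.0, 144.9]
tcp_rot: [[0.511, 0.859, -0.013], [0.86, -0.511, 0.001], [-0.006, -0.012, -1.0]]
force: [-0.1, 0.1, -0.6]
width: 45.9
grasp_force: 0.0
```

```bash
python3 -c "
from h import *
go([732.8,37.2,24],(.5075,.8617))"
```

```text
t 15.88 shift [  6.4   4.8 114.8] turn -0.004 q6 0.43 F [-0.1  0.1 -0.6] w 45.9
```

drive_effector(steps={"deltas": [[3, 0, 15, 0], [3, 0, 40, 0], [3, 0, 70, 0], [3, 0, 90, 0], [3, 0, 95, 0], [3, 0, 95, 0], [3, 0, 95, 0]]})

```text
t: 16.47
position: [734.4, 38.4, 58.8]
tcp_rot: [[0.509, 0.861, 0.004], [0.861, -0.509, -0.0], [0.002, 0.003, -1.0]]
force: [0.1, -0.1, 0.4]
width: 45.9
grasp_force: 0.0
```

```bash
python3 -c "
from h import *
go([732.8,37.2,24],(.5075,.8617))"
```

```text
t 16.47 shift [-1.9 -0.9 28.8] turn -0.001 q6 0.43 F [ 0.1 -0.1  0.4] w 45.9
```

drive_effector(steps={"deltas": [[-2, -1, 10, 0], [-2, -1, 20, 0], [-2, -1, 27, 0], [-2, -1, 29, 0], [-2, -1, 29, 0]]})

```text
t: 16.88
position: [730.1, 37.1, 26.7]
tcp_rot: [[0.509, 0.861, -0.002], [0.861, -0.509, 0.0], [-0.001, -0.002, -1.0]]
force: [-0.2, 0.0, 1.0]
width: 45.9
grasp_force: 0.0
```

drive_effector(steps={"deltas": [[0, 0, 0, 0], [0, 0, 0, 0], [0, 0, 0, 0], [0, 0, 0, 0], [0, 0, 0, 0]]}, finger_gap=0, force=40)

```text
t: 17.3
position: [731.4, 37.0, 28.3]
tcp_rot: [[0.509, 0.861, 0.001], [0.861, -0.509, -0.0], [0.0, 0.001, -1.0]]
force: [-0.2, -0.4, 0.5]
width: 20.5
grasp_force: 38.0
```

drive_effector(steps={"deltas": [[0, -8, 0, 0], [0, -20, 0, 0], [0, -36, 0, 0], [10, -52, 0, 0], [24, -66, 0, 0], [36, -74, 0, 0], [42, -77, 0, 0], [42, -77, 0, 0], [42, -77, 0, 0]]})

```text
t: 18.05
position: [697.2, 109.1, 33.7]
tcp_rot: [[0.509, 0.861, 0.025], [0.861, -0.509, -0.005], [0.009, 0.024, -1.0]]
force: [14.9, -12.6, 7.7]
width: 20.4
grasp_force: 40.0
```

The gripper body met the rest (about 20 N). I'll back off that side and slide on along the tube's axis instead.

drive_effector(steps={"deltas": [[0, 12, 0, 0], [0, 24, 0, 0], [5, 32, 0, 0], [15, 32, 0, 0], [25, 32, 0, 0], [25, 32, 0, 0], [25, 32, 0, 0]]})

```text
t: 18.63
position: [722.1, 114.9, 28.1]
tcp_rot: [[0.515, 0.857, -0.01], [0.857, -0.515, -0.004], [-0.008, -0.007, -1.0]]
force: [-10.4, -14.4, 8.2]
width: 20.2
grasp_force: 40.0
```

drive_effector(steps={"deltas": [[0, 0, 0, 0], [0, 0, 0, 0]]}, finger_gap=44)

```text
t: 18.8
position: [721.5, 115.8, 27.2]
tcp_rot: [[0.514, 0.858, -0.011], [0.858, -0.514, -0.002], [-0.007, -0.008, -1.0]]
force: [-10.4, -10.1, 4.1]
width: 27.2
grasp_force: 0.0
```

drive_effector(steps={"deltas": [[0, 0, 0, 0], [0, 0, 0, 0], [0, 0, -20, 0], [0, 0, -50, 0], [0, 0, -90, 0], [0, 0, -130, 0], [0, 0, -170, 0], [0, 0, -190, 0], [0, 0, -190, 0]]})

```text
t: 19.55
position: [729.4, 120.4, 225.6]
tcp_rot: [[0.507, 0.862, 0.013], [0.862, -0.507, 0.001], [0.008, 0.011, -1.0]]
force: [0.9, 1.1, 1.5]
width: 43.9
grasp_force: 0.0
```

Run:
```python
from h import *
import h
im=manip.snapshot("top")[:,:,::-1];cv2.imwrite("pics/topa.png",im);im2=manip.snapshot("side")[:,:,::-1];cv2.imwrite("pics/sidea.png",im2)
for n,i,(x0,x1,y0,y1) in(("top",im,(150,310,90,240)),("side",im2,(300,480,120,280))):
    d=cv2.absdiff(i,cv2.imread(f"pics/{n}0.png")).max(2);m=np.zeros_like(d);m[y0:y1,x0:x1]=(d>25)[y0:y1,x0:x1]
    m=cv2.morphologyEx(m,cv2.MORPH_OPEN,np.ones((3,3)));k,l,st,ce=cv2.connectedComponentsWithStats(m)
    for j in range(1,k):
        if st[j][4]>40:r=cv2.minAreaRect(np.argwhere(l==j)[:,::-1].astype(np.float32));print(n,st[j],np.round(r[0]),np.round(r[1]),round(r[2]),i[l==j].mean(0).round())
```

```text
top [  150    90   160   150 18763] [229. 164.] [159. 149.] 0 [77. 75. 69.]
top [270 131  19  11 160] [279. 136.] [10. 18.] 90 [ 93. 101. 105.]
top [280 143  15  10  84] [287. 147.] [17.  6.] 29 [175. 181. 174.]
top [269 198  37  33 906] [287. 214.] [32. 36.] 90 [179. 180. 174.]
side [ 344  120   91   62 3053] [386. 146.] [83. 65.] 34 [30. 33. 36.]
side [ 340  186   65   78 1908] [388. 232.] [62. 78.] 53 [105. 122. 135.]
side [327 220  14   7  64] [334. 223.] [ 6. 13.] 90 [ 48.  85. 113.]
side [403 222  18  18 210] [412. 231.] [13. 19.] 29 [ 99. 114. 126.]
side [ 300  230   52   41 1240] [324. 249.] [38. 52.] 85 [113. 133. 150.]
```

drive_effector(steps={"deltas": [[-20, -12, 0, 0], [-50, -30, 0, 0], [-85, -50, 0, 0], [-120, -70, 0, 0], [-150, -90, 0, 0], [-172, -95, 0, 0], [-172, -95, 0, 0], [-172, -95, 0, 0]]})

```text
t: 20.32
position: [555.3, 18.3, 216.2]
tcp_rot: [[0.51, 0.86, -0.004], [0.86, -0.51, 0.001], [-0.001, -0.004, -1.0]]
force: [0.6, 0.3, -0.1]
width: 43.8
grasp_force: 0.0
```

Run:
```python
from h import *
np.set_printoptions(linewidth=250)
im=manip.snapshot("top")[:,:,::-1];cv2.imwrite("pics/topb.png",im);im2=manip.snapshot("side")[:,:,::-1];cv2.imwrite("pics/sideb.png",im2)
for n,i,(x0,x1,y0,y1) in(("top",im,(120,340,60,260)),("side",im2,(300,480,120,290))):
    d=cv2.absdiff(i,cv2.imread(f"pics/{n}0.png")).max(2);m=np.zeros_like(d);m[y0:y1,x0:x1]=(d>25)[y0:y1,x0:x1]
    m=cv2.morphologyEx(m,cv2.MORPH_OPEN,np.ones((3,3)));k,l,st,ce=cv2.connectedComponentsWithStats(m)
    for j in range(1,k):
        if st[j][4]>40:r=cv2.minAreaRect(np.argwhere(l==j)[:,::-1].astype(np.float32));print(n,st[j],np.round(r[0]),np.round(r[1]),round(r[2]),i[l==j].mean(0).round())
    if n=="top":
        for y in range(y0,y1,5):print(y,"".join("#" if v>60 else "+" if v>25 else "." for v in d[y,x0:x1:2]))
```

```text
top [  120    60   220   200 39030] [229. 159.] [219. 199.] 0 [145. 144. 138.]
top [245  84  11   9  57] [250.  88.] [11.  7.] 18 [132. 142. 147.]
60 ++++++++++++++++++++++++++++++++++++++++++++++++++++++++++++++++++.+++++++++++++++++++++++++++++++++++.+++++++
65 +++++++++++++++++++++.++++++++++++++++++++++++++++++++++++++++++++++++++++++++++++++++++++++++++++++++++++++++
70 +++++++.++++++++++++++.+++++++++++++++++++++++++++++++++++++++++++++++++++++++++++++++++++++++++++++++++++++++
75 ++++++++++++++++++++++++++++++++++++++++++++++++++++++++++++++++++++++++++++++++++++++++++++++++++++++++++++++
80 ++++++++++++++.++++++++++++++++++.++++++++++++++.++++++++++++++++++.++++++++++++++++++++++++++++++++++++++++++
85 ++++++++++++++++++++++++++++++++++++++++++++++++++++++++.+++++++++++++.++++++++++++++++++++++++++++++++++++++.
90 ++++++++++++.++.+++++++++++++++++++++++++++++++++++++++++++++.+++++++++.+++++++.+++++++++++++++
[... 3387 characters left out ...]
+++++++++++++++++++++....++++++++######+...################################++
245 +++++++++++++++++++++++++++++++++++++++++++++++++++.+++++.###############.+.###############################..#
250 +++++++++++++++++++++++++++++++++++++++++++++.++++++++++.###############.++++.###########################+..+#
255 ++++++++++++++++++++++++++++++++++++++++++++++....+.+...++++++++#######......+##########################+..+##
side [ 300  120   65  100 3520] [332. 170.] [99. 64.] 90 [34. 37. 40.]
side [373 186  32  50 517] [388. 211.] [10. 55.] 29 [116. 129. 140.]
side [300 257  39  33 726] [319. 273.] [32. 38.] 90 [101. 117. 130.]
side [352 275   7  13  64] [355. 281.] [12.  6.] 90 [108. 126. 140.]
```

Add to h.py:
```python
def axis(n,im,box,z=12,ref="0",thr=25):
    x0,x1,y0,y1=box;r=cv2.imread(f"pics/{n}{ref}.png").astype(float)
    k=np.median(im[y0:y1,x0:x1].astype(float)/np.maximum(r[y0:y1,x0:x1],1));d=np.abs(im-k*r).max(2)
    m=np.zeros(d.shape,np.uint8);m[y0:y1,x0:x1]=(d>thr)[y0:y1,x0:x1];m=cv2.morphologyEx(m,cv2.MORPH_OPEN,np.ones((3,3)))
    K,l,st,ce=cv2.connectedComponentsWithStats(m);i=1+st[1:,4].argmax();pts=np.argwhere(l==i)[:,::-1].astype(np.float32);c=pts.mean(0)
    u=np.linalg.svd(pts-c,full_matrices=False)[2][0];a=(pts-c)@u;w=np.abs((pts-c)@np.array([-u[1],u[0]]));e=[c+u*a.min(),c+u*a.max()]
    print(n,"k",round(k,2),"n",len(pts),"ends",[(p.round(1),plane(n,p,z)[:2].round(1)) for p in e],"halfwidth",[w[abs(a-q)<5].max().round(1) for q in np.linspace(a.min()+5,a.max()-5,8)])
```

Run:
```python
from h import *
axis("top",cv2.imread("pics/topb.png"),(185,262,135,190),thr=22)
axis("side",cv2.imread("pics/sideb.png"),(365,420,180,242))
```

```text
top k 1.2 n 1014 ends [(array([193.3, 142.2], dtype=float32), array([816.3, 270.5])), (array([264.2, 183.6], dtype=float32), array([724.7, 119.6]))] halfwidth [np.float32(6.7), np.float32(6.8), np.float32(6.1), np.float32(6.1), np.float32(6.1), np.float32(5.9), np.float32(14.4), np.float32(10.8)]
side k 1.05 n 540 ends [(array([401.8, 186.5], dtype=float32), array([819.4, 277.8])), (array([374.8, 235. ], dtype=float32), array([714.8, 102.2]))] halfwidth [np.float32(5.3), np.float32(5.9), np.float32(4.8), np.float32(5.2), np.float32(5.2), np.float32(5.0), np.float32(5.1), np.float32(5.1)]
```

drive_effector(steps={"deltas": [[30, 0, -10, 0], [70, 0, -10, 0], [110, 0, -10, 0], [150, 0, -10, 0], [190, 0, -10, 0], [230, 0, -10, 0], [265, 0, -10, 0], [290, 0, -10, 0], [320, 0, -10, 0], [335, 0, -10, 0], [335, 0, -10, 0]]})

```text
t: 21.33
position: [728.4, 311.9, 225.7]
tcp_rot: [[0.505, 0.863, 0.001], [0.863, -0.505, 0.002], [0.002, -0.0, -1.0]]
force: [-0.5, 0.9, 0.4]
width: 44.0
grasp_force: 0.0
```

```bash
python3 -c "
from h import *
go([809.4,259.6,22],(.5075,.8617))"
```

```text
t 21.33 shift [ -4.6  96.4 197.7] turn 0.003 q6 0.79 F [-0.5  0.9  0.4] w 44.0
```

drive_effector(steps={"deltas": [[-4, 30, 0, 0], [-4, 65, 10, 0], [-4, 90, 35, 0], [-4, 96, 70, 0], [-4, 96, 105, 0], [-4, 96, 135, 0], [-4, 96, 155, 0], [-4, 96, 165, 0], [-4, 96, 165, 0], [-4, 96, 165, 0], [-4, 96, 165, 0]]})

```text
t: 22.25
position: [809.6, 254.5, 65.4]
tcp_rot: [[0.509, 0.861, 0.004], [0.861, -0.509, 0.001], [0.003, 0.003, -1.0]]
force: [-1.0, -0.3, 0.5]
width: 44.2
grasp_force: 0.0
```

```bash
python3 -c "
from h import *
go([809.4,259.6,22],(.5075,.8617))
np.set_printoptions(linewidth=200);im=manip.snapshot('side')[:,:,::-1];cv2.imwrite('pics/sidec.png',im)"
```

```text
t 22.25 shift [ 4.2 -2.9 37.4] turn -0.002 q6 0.71 F [-1.  -0.3  0.5] w 44.2
```

drive_effector(steps={"deltas": [[2, -1, 12, 0], [3, -2, 24, 0], [3, -2, 33, 0], [3, -2, 36, 0], [3, -2, 36, 0], [3, -2, 36, 0]]})

```text
t: 22.8
position: [807.3, 257.6, 25.7]
tcp_rot: [[0.509, 0.861, -0.001], [0.861, -0.509, -0.0], [-0.001, -0.001, -1.0]]
force: [0.3, -0.3, 0.1]
width: 44.3
grasp_force: 0.0
```

drive_effector(steps={"deltas": [[0, 0, 0, 0], [0, 0, 0, 0], [0, 0, 0, 0], [0, 0, 0, 0], [0, 0, 0, 0]]}, finger_gap=0, force=30)

```text
t: 23.22
position: [807.7, 257.5, 26.6]
tcp_rot: [[0.509, 0.861, -0.0], [0.861, -0.509, 0.0], [-0.0, -0.0, -1.0]]
force: [0.0, -0.4, -0.3]
width: 24.9
grasp_force: 30.0
```

drive_effector(steps={"deltas": [[0, 0, -15, 0], [-5, 0, -45, 0], [-15, 0, -85, 0], [-30, -10, -120, 0], [-50, -20, -155, 0], [-70, -30, -190, 0], [-90, -40, -210, 0], [-110, -50, -220, 0], [-130, -60, -220, 0], [-130, -60, -220, 0], [-130, -60, -220, 0]]})

```text
t: 24.13
position: [689.5, 175.8, 248.6]
tcp_rot: [[0.51, 0.86, 0.001], [0.86, -0.51, 0.0], [0.001, 0.001, -1.0]]
force: [-0.2, 0.4, -1.0]
width: 25.0
grasp_force: 30.0
```

```bash
python3 -c "
from h import *
cv2.imwrite('pics/sided.png',manip.snapshot('side')[:,:,::-1])"
```

drive_effector(steps={"deltas": [[0, 0, 0, 0], [0, 0, 0, 0], [0, 0, 0, 0], [0, 0, 0, 0], [0, 0, 0, 0]]}, force=4)

```text
t: 24.6
position: [690.5, 176.8, 246.4]
tcp_rot: [[0.509, 0.861, 0.0], [0.861, -0.509, 0.0], [0.0, -0.0, -1.0]]
force: [0.2, 1.0, -0.8]
width: 25.6
grasp_force: 4.0
```

drive_effector(steps={"deltas": [[0, 0, 0, 0], [0, 0, 0, 0]]}, force=25)

```text
t: 24.77
position: [690.0, 176.3, 246.6]
tcp_rot: [[0.509, 0.861, -0.0], [0.861, -0.509, -0.0], [-0.001, -0.0, -1.0]]
force: [0.1, 0.4, -1.6]
width: 25.2
grasp_force: 25.0
```

Run:
```python
from h import *
im=manip.snapshot('side')[:,:,::-1];cv2.imwrite('pics/sidee.png',im);o=cv2.imread('pics/sided.png')
d=im.astype(int).mean(2)-o.astype(int).mean(2)
for nm,m in(("now darker",d<-18),("now lighter",d>18)):
    m=cv2.morphologyEx(m.astype(np.uint8),2,np.ones((3,3)));K,l,st,ce=cv2.connectedComponentsWithStats(m)
    for j in range(1,K):
        if st[j][4]>40:r=cv2.minAreaRect(np.argwhere(l==j)[:,::-1].astype(np.float32));print(nm,st[j],np.round(r[0]),np.round(r[1]),round(r[2]))
s=manip.observe();R=s["tcp_rot"];g=s["position"]+13*R[:,2];print("grip",proj("side",g))
for a in range(0,100,10):
    r=np.radians(a);print(a,proj("side",g+166*R@np.array([-np.cos(r),0,np.sin(r)])).round(1))
```

```text
now darker [367 153  17  14 135] [376. 160.] [17. 10.] 45
now darker [365 193  16  20 166] [373. 203.] [ 7. 23.] 27
now lighter [335 154  31  43 456] [349. 175.] [10. 50.] 32
now lighter [334 221  30  48 408] [348. 244.] [10. 54.] 27
grip [366.93035714 149.20223655]
0 [338.7 192.4]
10 [338.7 201.2]
20 [339.6 208. ]
30 [341.3 212.8]
40 [343.7 215.4]
50 [346.7 215.9]
60 [350.2 214.5]
70 [354.1 211.2]
80 [358.2 206.3]
90 [362.4 200. ]
```

Run:
```python
import cv2,numpy as np
a=cv2.imread('pics/sided.png');b=cv2.imread('pics/sidee.png');d=np.abs(a.astype(int)-b).max(2)
for y in range(146,222,3):print(y,"".join("#" if v>40 else "+" if v>12 else "." for v in d[y,326:396]), " ".join(f"{v//10:2d}" for v in cv2.cvtColor(b,6)[y,340:390:2]))
```

```text
146 .....................................+....+###.......................+ 18 18 18 18 18 18 18 18 12  1  1  6  8  6  9 13  1  1  9 18 18 18 18  7  7
149 ..............................+..++.+###+#+.+....+.................... 18 18 18 18 18 18 18 18 12  1  5  6  4  4  5  5  1  0 12 18 18 18 18 13  8
152 ..............................#.##+..+###+.++....#+................... 18 18 18 18 18 18 18 18  8  1  4  7  3  3  7  3  0  0 13 18 18 18 18 16 11
155 ..............................+######++...##...+###+.................. 18 18 18 18 18 18 18 18 18 18 18 16  6  6  5  2  0  2  9 18 18 18 18 18 12
158 ............................+###########++############+............... 18 18 18 18 18 18 18 18 18 18 18 18 18 18  7  5  2  5  6  6 15 18 18 18 18
161 ..........................+###########+.....+############+............ 18 18 18 18 18 18 18 18 18 18 18 18 18 18 18 16  4  5  5  5  6 11 18 18 18
164 .........................###########+..........+#########+............ 18 18 18 18 18 18 18 18 18 18 18 18 18 18 18 18 18 10  5  5  5 11 18 18 18
167 ......................+###########+...........
[... 2099 characters left out ...]
##+...................... 10  9 10 15 18 18 18 18 17 18 18 17 18 11 11 11 11 17 17 18 17 17 17 17 17
212 .....................................+########+....................... 10 10 10 11 12 12 11 11 12 17 17 18 12 11 11 11 14 17 18 17 18 18 17 17 18
215 ..........................+......................++................... 10  7  7  9 13 13 12 10 10 11 11 11 11 11 11 11 10 11 14 18 18 17 17 18 17
218 .................................................++................... 10  8  7  8 11 11 11 11 11 11 11 11 11 11 11 11 11 11 14 17 17 17 17 18 18
221 .................................++++++++....+...........++........... 11 10  9 10  9 11 11 11 11 12 13 13 13 13 14 13 11 11 11 11 10 12 15 18 17
```

It swung past vertical, so the pivot is quite free. I'll let it settle with slightly more damping.

drive_effector(steps={"deltas": [[0, 0, 0, 0], [0, 0, 0, 0], [0, 0, 0, 0], [0, 0, 0, 0], [0, 0, 0, 0], [0, 0, 0, 0], [0, 0, 0, 0], [0, 0, 0, 0], [0, 0, 0, 0]]}, force=6)

```text
t: 25.57
position: [690.1, 176.3, 246.9]
tcp_rot: [[0.509, 0.861, 0.0], [0.861, -0.509, 0.0], [0.0, 0.0, -1.0]]
force: [0.2, -0.3, -1.3]
width: 26.1
grasp_force: 6.0
```

drive_effector(steps={"deltas": [[0, 0, 0, 0], [0, 0, 0, 0]]}, force=25)

```text
t: 25.73
position: [690.1, 176.3, 246.8]
tcp_rot: [[0.509, 0.861, 0.0], [0.861, -0.509, 0.0], [0.0, 0.0, -1.0]]
force: [-0.1, 0.5, -2.0]
width: 25.0
grasp_force: 25.0
```

Add to h.py:
```python
def swing(old,new):
    im=manip.snapshot('side')[:,:,::-1];cv2.imwrite(f'pics/{new}.png',im);o=cv2.imread(f'pics/{old}.png')
    d=np.abs(im.astype(int)-o).max(2);g=cv2.cvtColor(np.ascontiguousarray(im),6)
    s=manip.observe();R=s["tcp_rot"];p=s["position"]+13*R[:,2];q=proj("side",p).astype(int);print("grip",q)
    for a in range(30,160,15):
        r=np.radians(a);print(a,proj("side",p+166*R@np.array([-np.cos(r),0,np.sin(r)])).round(1),end=" ")
    print()
    for y in range(q[1]-3,q[1]+66,4):print(y,"".join("#" if v>40 else "+" if v>12 else "." for v in d[y,q[0]-40:q[0]+40])," ".join(f"{v//10:2d}" for v in g[y,q[0]-26:q[0]+28:2]))
```

```bash
python3 -c "
from h import *
swing('sidee','sidef')"
```

```text
grip [366 149]
30 [341.3 212.7] 45 [345.2 215.8] 60 [350.3 214.4] 75 [356.1 208.9] 90 [362.4 199.9] 105 [368.8 188.1] 120 [374.9 174.1] 135 [380.4 158.8] 150 [385.2 142.8] 
146 ..............................+......++++####+.................................. 18 18 18 18 18 18 18 18 15  1  1  6  5  3  5  7  1  0  9 18 18 18 18  7  7  9 10
150 ..............................+...++.++++++..................................... 18 18 18 18 18 18 18 18 12  1  2  6  7  6  6  5  0  0 12 18 18 18 18 16  8  9 10
154 ..................................+##++....+....+#+............................. 18 18 18 18 18 18 18 18 17 14 12  6  6  7  7  2  0  3 18 18 18 18 18 18 11 10 10
158 ..................................+#######.+##########+......................... 18 18 18 18
[... 1693 characters left out ...]
 17 17 17 17 17 17 17 17 17 18 18 18
202 ...............................+########+.+########+............................ 14 17 17 17 18 18 17 17 17  8  7  7  7 14 17 17 17 17 17 18 17 17 17 18 17 18 18
206 ........................................+########+..............................  7  7  8 18 17 18 17 17 17 17 17 17 17 17 17 18 18 18 18 18 17 18 17 18 18 17 18
210 ......................................+########+................................ 10 10 10 10 18 18 18 18 18 18 17 17 17 17 17 17 17 17 18 18 17 17 18 17 17 17 18
214 ................................................................................ 10  8  8  9 14 11 11 10 10 11 11 11 10 11 11 11 10 12 14 18 18 18 18 18 18 18 18
```

It now hangs vertical, with the foot at about (362,201) and a pitch of about 88–90°. I'll lock the grip and carry it over the port, above canister height.

drive_effector(steps={"deltas": [[0, 0, -25, 0], [-5, 2, -55, 0], [-20, 6, -80, 0], [-45, 14, -90, 0], [-75, 24, -90, 0], [-105, 33, -90, 0], [-137, 43, -90, 0], [-170, 54, -90, 0], [-202, 64, -90, 0], [-235, 75, -90, 0], [-267, 85, -90, 0], [-300, 95, -90, 0]]}, force=40)

```text
t: 26.78
position: [618.6, -131.8, 337.1]
tcp_rot: [[0.509, 0.861, 0.0], [0.861, -0.509, -0.0], [0.0, 0.0, -1.0]]
force: [0.6, -0.2, -0.7]
width: 25.0
grasp_force: 40.0
```

drive_effector(steps={"deltas": [[-30, 9, 0, 0], [-58, 18, 0, 0], [-76, 24, 0, 0], [-88, 28, 0, 0], [-88, 28, 0, 0], [-88, 28, 0, 0], [-88, 28, 0, 0]]})

```text
t: 27.37
position: [598.7, -218.9, 336.8]
tcp_rot: [[0.508, 0.861, 0.0], [0.861, -0.508, 0.001], [0.001, -0.001, -1.0]]
force: [0.4, -0.2, -0.5]
width: 25.0
grasp_force: 40.0
```

```bash
python3 -c "
from h import *
go([598.9,-220.2,331],None)
for n in('side','top'):cv2.imwrite(f'pics/{n}g.png',manip.snapshot(n)[:,:,::-1])
print(proj('side',[598.9,-220.2,155]),proj('side',[598.9,-220.2,328]),proj('top',[598.9,-220.2,155]))
im=cv2.imread('pics/sideg.png');g=cv2.cvtColor(im,6)
for y in range(225,312,4):print(y,' '.join(f'{v//10:2d}' for v in g[y,320:380:2]))"
```

```text
t 27.37 shift [-1.   0.8 -0.2] turn 0 q6 0.01 F [ 0.4 -0.2 -0.5] w 25.0
[349.05515026 307.98057593] [353.67595719 250.97830223] [446.25922366 227.32497383]
225 13  7  3  2  2  2  2  3  5  7  7  7  7  3  2  2  2  2  2  2  2  2  2  2  2  2  2  2  2  2
229 15  2  2  2  3  3  3  3  3  4  5  1  0  3 16 17 10  7  7  3  2  2  2  2  2  2  2  2  2  2
233 16  2  2  2  2  2  2  2  3  7  6  5  5  4  4 17 20 20 20 18  3  5  7  7  7  3  2  2  2  2
237 16 17 17 17 15  4  2  2  2  1  1  1  3  4  5  6  5  5  5  2  2  2  2  2  2  2  2  2  2  7
241 11 10  9  9  9  9  9  9 10  1  0  1  1  1  9 19 20 19  4  2  2  2  3  2  2  3  2  7 11 20
245 20 20 20 20 20 20 20 20 20 17  1  1  1  1 14 20 17 18  2  2  2  2  2  2  2  2  7  6 10 15
249 20 20 20 20 20 20 20 20 20 19  1
[... 767 characters left out ...]
  8  8 15 20 20 20 20 20 20 20 20 20 20 20
285 15 16 19 19 20 20 19 19 19 19 19 19 14  7  8  8  8  7 18 20 20 20 20 20 20 20 20 20 20 20
289 15 10 12 19 20 20 19 20 20 20 20 20 12  7  8  8  8  7 20 20 20 20 20 20 20 20 20 20 20 20
293 15 10 11 11 12 13 14 17 18 18 17 14  8  8  8  8  8  9 20 20 20 20 20 20 20 20 20 20 20 20
297 12 10 11 11 11 12 12 12 12 12 12 12  7  8  8  8  8 12 20 19 19 20 20 20 20 20 20 20 20 20
301 13 10 11 11 11 12 12 12 12 12 12 11  7  8  8  8  8 14 19 19 19 19 19 19 19 19 19 20 20 20
305  9 10 11 11 11 12 12 12 12 12 12 11  7  8  8  8  8 12 20 19 19 19 19 19 19 19 19 19 19 19
309  7  7  8 11 11 12 12 12 12 12 12 11  7  8  8  8  7 10 17 19 19 20 19 19 19 19 19 19 19 19
```

Run:
```python
from h import *
im=cv2.imread('pics/sideg.png');g=cv2.cvtColor(im,6)
for y in range(305,330,2):print(y,' '.join(f'{v//10:2d}' for v in g[y,334:364:2]))
for z in(170,163,158,153):print(z,proj('side',[598.7,-218.9,z]),proj('side',[598.7,-224,z]))
t=cv2.imread('pics/topg.png');g=cv2.cvtColor(t,6);print("top foot pred",proj('top',[598.7,-218.9,160]))
for y in range(205,250,3):print(y,' '.join(f'{v//10:2d}' for v in g[y,416:476:2]))
```

```text
305 12 12 12 12 11  7  8  8  8  8 12 20 19 19 19
307 12 12 12 12 11  7  8  8  8  8  9 20 19 19 19
309 12 12 12 12 11  7  8  8  8  7 10 17 19 19 20
311 12 12 12 12 11  8  8  8  8  8 11 12 19 19 19
313  8  8  8  8  8  8  8 10  6 10 11 10 16 19 19
315  8  8  8  8 10 11 11  6  6 11 11 11 15 19 19
317 12 12 12 12 11 11 11 10 11 11 11 11 12 19 19
319 10  7  6  6  6  6  6  6  6 11 11 11 11 17 19
321  6  6  6  6  6  5  5  5  6  6  6  6  8 13 19
323  7  7  7  5  4  4  4  4  4  4  6  6  6 11 19
325  7  7  7  5  5  6  6  6  6  4  4  6  6 12 19
327  7  7  7  5  6  5  5  5  5  5  5  5  6  6 19
329  7  7  5  5  5  5  5  5  5  5  5  6  7  6 16
170 [349.22897291 303.01786582] [349.56654934 305.10695024]
163 [349.06115641 305.10070917] [349.39671463 307.1865571 ]
158 [348.94220749 306.57703579] [349.27633795 308.66055601]
153 [348.82401694 308.04395003] [349.15673099 310.12512969]
top foot pred [446.18356415 226.84738022]
205 17 17 17 17 17 17 17 17 17 17 17 17 17 17 17  5  2  2  1  3  8 10 10 10 10 11 10 11 10 10
208 17 17 17 17 17 17 17 17 17 17 17 17 17 17  9  2  2  2  3  7  9  9  9 10 10 10 10 10
[... 528 characters left out ...]
  7  7  7  7  7  3  2  3  3  2  3  3  3  3
229  3  3  8 10 10  5  5  3  3  2  2  2  4  6  7  6  7  6  7  3  2  2  2  2  2  3  3  3  3  3
232 12  3  4 10 10  5  4  3  2  2  1  4  6  6  6  6  7  7  6  4  2  2  2  2  2  2  2  2  2  2
235 14  3  3  9  7  5  4  3  3  2  5  5  5  6  5  6  6  6  6  6  4  2  4  4  4  4  4  3  3  3
238 14  3  3  4  5  5  4  3  2  3  4  4  5  5  5  5  5  6  4  2  3  4  4  4  4  4  3  3  4  3
241 13  3  3  3  5  5  5  2  3  3  4  3  4  4  5  5  4  2  3  3  4  4  4  4  4  3  3  3  3  3
244  6  3  3  2  5  5  5  6  6  3  2  3  3  4  4  3  3  3  3  3  3  4  4  4  4  3  4  4  4  3
247  5  2  3  2  4  5  6  7  7  7  7  3  2  3  3  2  3  3  3  4  5  4  4  4  3  3  4  4  4  4
```

Run:
```python
from h import *
for f,c0,rows in(('sidef',363,range(148,208,3)),('sideg',350,range(247,318,3))):
    g=cv2.cvtColor(cv2.imread(f'pics/{f}.png'),6).astype(int)
    print(f)
    for y in rows:print(y,g[y,c0-12:c0+14])
```

```text
sidef
148 [183 183 183 183 173 126   5  12  17  26  55  72  51  35  36  35  36  37
  46  47  13  13   8   7   5  98]
151 [184 183 183 183 167  93   6  15  16  29  51  63  69  74  77  78  79  79
  69  34  15  10   9   8  32 131]
154 [183 183 183 184 182 170 145 145 146 125  58  65  67  69  73  72  73  72
  60  25  11   8   9  36 130 182]
157 [183 183 183 184 184 183 182 183 175 135  60  67  70  72  73  73  73  71
  60  22  13  34 129 181 183 182]
160 [183 183 183 184 183 183 183 183 183 164  85  67  71  72  73  72  71  70
  94 152 183 182 182 182 183 183]
163 [183 183 183 183 183 183 183 183 183 160  62  67  71  73  73  73  73  68
 114 167 183 183 183 183 183 183]
166 [183 182 183 183 183 184 183 183 175 136  62  68  73  74  74  74  72  68
 132 182 182 183 183 183 183 183]
169 [183 184 184 183 183 183 183 183 175 135  64  69  73  74  74  73  70  79
 141 183 183 183 183 184 184 182]
172 [182 183 183 183 184 184 183 183 164  87  67  70  73  74  74  74  69 112
 166 183 183 183 183 183 183 183]
175 [183 183 183 183 183 184 183 183 164  85  67  71  74  74  75  72  69 131
 182 183 183 183 1
[... 3095 characters left out ...]

 197 198 198 198 197 197 198 198]
301 [125 123 124 123 116  96  75  82  85  88  87  89  88  86  82  78 147 198
 198 198 197 197 197 198 198 198]
304 [124 123 123 123 112  85  75  82  86  88  87  87  87  86  81  80 151 200
 198 200 199 199 198 198 198 198]
307 [125 122 123 123 114  88  78  83  88  87  88  87  87  85  80  80  97 158
 201 200 197 198 198 197 197 196]
310 [125 124 124 123 121 108  78  83  86  87  88  87  86  83  82  94 111 108
 154 198 198 200 199 198 198 197]
313 [ 88  87  85  84  84  83  81  81  89 103 100  82  63  83 109 111 111 111
 106 114 166 200 199 198 197 196]
316 [104 106 115 119 118 117 116 112  95  74  86  89 101 110 112 111 112 110
 110 108 121 168 196 196 198 199]
```

The head/shaft step sits at the fingertips, so there's been no slip, and the edge slopes match vertical. I'll lower it to just above the mouth and then feel for entry.

drive_effector(steps={"deltas": [[-1, 1, 15, 0], [-1, 1, 35, 0], [-1, 1, 52, 0], [-1, 1, 62, 0], [-1, 1, 66, 0], [-1, 1, 66, 0], [-1, 1, 66, 0]]})

```text
t: 28.05
position: [599.4, -221.5, 271.5]
tcp_rot: [[0.508, 0.861, 0.001], [0.861, -0.508, -0.001], [0.0, 0.001, -1.0]]
force: [1.0, -0.0, -0.5]
width: 25.1
grasp_force: 40.0
```

Run:
```python
from h import *
cv2.imwrite('pics/sideh.png',manip.snapshot('side')[:,:,::-1])
s=manip.observe();print(s["position"],s["force"],s["wrist_torque"]);p=s["position"]
g=cv2.cvtColor(cv2.imread('pics/sideh.png'),6).astype(int)
print("foot pred",proj('side',[p[0],p[1],p[2]-178.6]),"port meas 347.0 329.2")
for y in range(300,345,2):print(y,g[y,334:362])
```

```text
[ 599.61495142 -221.75860202  271.98176129] [-0.50319983  0.03612875 -0.42476282] [-0.1009504   0.08874962 -0.02497078]
foot pred [348.08492612 325.95655342] port meas 347.0 329.2
300 [125 126 124 125 126 125 125 124 123 113  86  76  81  83  86  87  86  88
  84  81  92 158 201 201 200 202 203 203]
302 [124 126 126 127 125 125 124 122 122 110  76  75  82  84  85  86  86  86
  85  80 106 166 198 199 199 199 199 199]
304 [126 126 125 126 125 124 123 124 123 110  77  77  82  83  87  87  87  86
  84  80 126 183 199 201 200 201 199 199]
306 [126 125 126 126 124 124 124 125 123 109  73  77  82  85  85  86  85  85
  83  78 110 169 198 198 198 198 199 199]
308 [125 124 125 125 126 124 124 123 123 107  71  77  83  86  85  87  87  86
  83  77  85 117 166 198 200 200 199 199]
310 [125 126 127 125 125 124 125 122 117  94  72  82  86  87  87  86  87  85
  82  80  95 111 156 200 200 201 201 199]
312 [118 117 116 117 114 110 10
[... 1235 characters left out ...]
 78  79  79  78  72  62  55  55  54  51  45  45  45  48  54  55
  52  72 101 124 142 144 146 146 146 145]
336 [ 54  69  78  80  78  78  79  78  78  73  64  55  55  55  55  75 120 144
 148 152 153 152 153 152 153 153 153 153]
338 [ 47  62  79  78  79  78  80  78  78  79  80  77  78  93 127 149 153 155
 155 155 155 155 154 153 154 153 153 154]
340 [ 49  52  66  79  78  79  78  78  78  78  79  84 120 150 154 155 156 156
 156 155 156 156 156 155 154 154 154 153]
342 [ 46  49  55  70  78  78  78  77  78  77  83 122 152 155 156 156 156 156
 156 156 156 156 156 156 156 156 156 155]
344 [ 48  47  47  54  62  61  62  62  62  66 114 154 157 157 157 157 157 157
 156 157 157 156 156 157 157 156 157 156]
```

drive_effector(steps={"deltas": [[0, 0, 3, 0], [0, 0, 6, 0], [0, 0, 9, 0], [0, 0, 9, 0]]})

```text
t: 28.43
position: [598.5, -221.6, 261.3]
tcp_rot: [[0.509, 0.861, -0.001], [0.861, -0.509, 0.0], [0.0, -0.001, -1.0]]
force: [-0.3, -0.2, -1.7]
width: 24.8
grasp_force: 40.0
```

drive_effector(steps={"deltas": [[0, 0, 3, 0], [0, 0, 6, 0], [0, 0, 6, 0], [0, 0, 6, 0]]})

```text
t: 28.77
position: [598.7, -221.6, 255.4]
tcp_rot: [[0.509, 0.861, -0.001], [0.861, -0.509, 0.0], [0.0, -0.001, -1.0]]
force: [0.4, -0.1, -1.0]
width: 24.9
grasp_force: 40.0
```

```bash
python3 -c "
from h import *
print(manip.observe()['wrist_torque'])"
```

```text
[-0.03285097  0.05373798 -0.0459621 ]
```

drive_effector(steps={"deltas": [[0, 0, 3, 0], [0, 0, 6, 0], [0, 0, 6, 0], [0, 0, 6, 0]]})

```text
t: 29.1
position: [598.8, -221.7, 249.7]
tcp_rot: [[0.509, 0.861, -0.0], [0.861, -0.509, 0.0], [-0.0, -0.0, -1.0]]
force: [0.2, -0.0, -0.5]
width: 24.7
grasp_force: 40.0
```

drive_effector(steps={"deltas": [[0, 0, 3, 0], [0, 0, 6, 0], [0, 0, 6, 0], [0, 0, 6, 0]]})

```text
t: 29.43
position: [599.0, -221.8, 244.2]
tcp_rot: [[0.509, 0.861, 0.001], [0.861, -0.509, -0.0], [0.0, 0.001, -1.0]]
force: [0.8, 0.2, 3.4]
width: 24.9
grasp_force: 40.0
```

```bash
python3 -c "
from h import *
s=manip.observe();print(s['wrist_torque'],s['position'])
im=manip.snapshot('side')[:,:,::-1];cv2.imwrite('pics/sidei.png',im);g=cv2.cvtColor(np.ascontiguousarray(im),6).astype(int)
for y in range(314,340,2):print(y,g[y,334:362])"
```

```text
[0.06014931 0.17874534 0.01040414] [ 599.01617952 -221.77478131  244.20528302]
314 [ 86  87  87  87  86  85  86  86  80  72  78  81  85  86  86  86  86  84
  78  86 105 113 112 127 174 201 201 200]
316 [105 105 105 105 105 108 117 121 110  78  78  84  84  85  87  87  87  84
  77  90 113 113 113 109 123 171 198 198]
318 [125 125 125 121 108  98  93  79  70  73  79  86  87  87  86  87  86  82
  78  72  87 112 113 114 111 156 199 198]
320 [ 67  64  63  63  64  63  64  62  65  73  82  86  87  88  88  88  86  81
  74  66  62  63  66  68  77 100 158 199]
322 [ 63  62  63  64  62  62  62  62  65  76  82  87  88  90  89  87  85  81
  73  63  63  63  62  62  65  74 128 181]
324 [ 61  63  64  62  62  60  51  45  58  78  84  86  89  87  89  88  85  80
  68  50  54  62  63  61  63  61 145 199]
326 [ 61  62  63  62  58  46  43  48  63  79  84  87  89  89  89  87  84  79
  66  42  42  53  62  64  63  63 105 169]
328 [ 73  62  64  62  53  44  47  54  66  79  85  87  89  90  89  87  84  78
  70  52  42  46  58  62  63  62  64 106]
330 [80 79 77 78 69 47 44 51 70 80 85 87 89 88 88 87 83 76 63 47 42 46 53 63
 62 61 62 68]
332 [79 80 79 78 75 64 56 55 63 79 86 88 87 89 88 87 82 70 51 43 43 51 62 62
 64 63 63 62]
334 [ 65  80  79  79  78  80  72  61  55  56  58  61  67  66  66  63  59  56
  55  72  97 119 143 143 146 146 147 146]
336 [ 54  71  79  79  79  79  77  77  78  74  63  56  54  54  55  76 120 145
 149 152 155 153 153 154 153 153 154 154]
338 [ 47  61  80  79  78  79  79  79  79  78  78  80  78  95 128 150 155 157
 155 156 156 155 154 154 153 154 154 154]
```

It's in the collet: the tube's end is now hidden inside the ring, and the force rise marks the seal. I'll push on in small steps.

drive_effector(steps={"deltas": [[0, 0, 1, 0], [0, 0, 2, 0], [0, 0, 3, 0], [0, 0, 4, 0], [0, 0, 4, 0]]}, force=60)

```text
t: 29.9
position: [599.1, -221.8, 240.3]
tcp_rot: [[0.509, 0.861, 0.001], [0.861, -0.509, -0.0], [0.0, 0.001, -1.0]]
force: [-0.4, 0.8, 4.1]
width: 24.4
grasp_force: 60.0
```

drive_effector(steps={"deltas": [[0, 0, 1, 0], [0, 0, 2, 0], [0, 0, 3, 0], [0, 0, 4, 0], [0, 0, 5, 0], [0, 0, 5, 0]]})

```text
t: 30.4
position: [599.2, -221.7, 235.4]
tcp_rot: [[0.509, 0.861, 0.001], [0.861, -0.509, -0.0], [0.0, 0.001, -1.0]]
force: [-0.7, 1.3, 5.9]
width: 24.5
grasp_force: 60.0
```

drive_effector(steps={"deltas": [[0, 0, 1, 0], [0, 0, 2, 0], [0, 0, 3, 0], [0, 0, 3, 0]]})

```text
t: 30.73
position: [599.3, -221.7, 232.9]
tcp_rot: [[0.509, 0.861, 0.002], [0.861, -0.509, -0.0], [0.0, 0.002, -1.0]]
force: [-0.5, 1.3, 6.9]
width: 24.6
grasp_force: 60.0
```

drive_effector(steps={"deltas": [[0, 0, 1, 0], [0, 0, 2, 0], [0, 0, 3, 0], [0, 0, 3, 0]]})

```text
t: 31.07
position: [600.0, -222.0, 232.8]
tcp_rot: [[0.509, 0.861, 0.004], [0.861, -0.509, -0.002], [0.0, 0.005, -1.0]]
force: [-1.7, 1.5, 17.1]
width: 25.1
grasp_force: 60.1
```

drive_effector(steps={"deltas": [[0, 0, 1, 0], [0, 0, 2, 0], [0, 0, 2, 0], [0, 0, 2, 0]]}, only="pos|force")

```text
position: [600.4, -222.2, 232.7]
force: [-3.7, 3.3, 23.8]
grasp_force: 60.3
```

drive_effector(steps={"deltas": [[0, 0, 1, 0], [0, 0, 2, 0], [0, 0, 2, 0], [0, 0, 2, 0]]}, only="pos|force")

```text
position: [600.9, -222.4, 232.6]
force: [-4.8, 3.8, 31.4]
grasp_force: 60.5
```

It stops dead at TCP z 232.7 while the force rises to 31 N, so it's bottomed. I'll ease to about 18 N, hold, release, and check the head height.

drive_effector(steps={"deltas": [[0, 0, -2, 0], [0, 0, -3, 0], [0, 0, -3, 0], [0, 0, -3, 0], [0, 0, -3, 0], [0, 0, -3, 0], [0, 0, -3, 0], [0, 0, -3, 0]]}, only="pos|force")

```text
position: [600.2, -222.1, 232.7]
force: [-2.5, 2.4, 21.9]
grasp_force: 60.2
```

drive_effector(steps={"deltas": [[0, 0, 0, 0], [0, 0, -4, 0], [0, 0, -4, 0], [0, 0, -4, 0]]}, only="pos|force")

```text
position: [599.3, -222.0, 232.9]
force: [-0.9, 1.9, 9.7]
grasp_force: 60.0
```

drive_effector(steps={"deltas": [[0, 0, 0, 0], [0, 0, 0, 0], [0, 0, 0, 0], [0, 0, 0, 0], [0, 0, 0, 0], [0, 0, 0, 0]]}, finger_gap=60, only="pos|force|width")

```text
position: [598.6, -221.7, 231.2]
force: [0.3, -0.5, -0.6]
width: 55.6
grasp_force: 0.0
```

drive_effector(steps={"deltas": [[0, 0, -10, 0], [0, 0, -30, 0], [0, 0, -65, 0], [0, 0, -100, 0], [0, 0, -130, 0], [-30, 0, -150, 0], [-70, 0, -150, 0], [-110, 0, -150, 0], [-140, 0, -150, 0], [-140, 0, -150, 0], [-140, 0, -150, 0], [-140, 0, -150, 0]]})

```text
t: 34.23
position: [527.7, -341.8, 382.3]
tcp_rot: [[0.509, 0.861, 0.001], [0.861, -0.509, 0.001], [0.001, 0.0, -1.0]]
force: [0.8, 0.6, 1.0]
width: 60.0
grasp_force: 0.0
```

Run:
```python
from h import *
for n in('side','top'):cv2.imwrite(f'pics/{n}j.png',manip.snapshot(n)[:,:,::-1])
g=cv2.cvtColor(cv2.imread('pics/sidej.png'),6).astype(int)
for z in(219,224,229,80):print(z,proj('side',[598.9,-220.2,z]),proj('top',[598.9,-220.2,z]))
for y in range(270,338,3):print(y,g[y,334:368])
t=cv2.cvtColor(cv2.imread('pics/topj.png'),6)
for y in range(205,245,3):print(y,t[y,430:468])
```

```text
219 [350.64047375 288.42402559] [455.19792956 219.23529237]
224 [350.77003835 286.82571674] [455.95036101 218.55432905]
229 [350.90047172 285.21669062] [456.71128732 217.86567776]
80 [347.35477681 328.95638262] [437.19131025 235.53159029]
270 [ 31  51  67  88 145 192 210 186  57  26  30  33  34  34  35  35  34  34
  31  34  33  36  43  56  57  58  58  59  56  57  58  58  57  57]
273 [29 29 31 33 36 34 36 35 33 35 33 40 47 38 34 36 32 36 37 44 58 59 58 60
 57 57 57 57 57 58 57 57 58 57]
276 [23 25 26 27 28 27 28 29 30 42 58 61 62 60 61 60 60 59 58 58 58 57 58 58
 59 57 58 57 57 58 57 58 58 57]
279 [210 200 153  29  26  26  27  27  30  27  26  26  27  28  29  29  38  49
  54  59  61  
[... 3933 characters left out ...]
 38 33 35 39 37 37 38 40 33 32 39 41 38 36 40 44 43
 58 68 80 67 44 49 63 80 70 56 58 59 62 57]
232 [52 50 40 36 37 36 40 42 42 41 43 38 39 43 44 44 39 36 37 39 54 68 81 78
 81 78 82 80 66 46 37 88 89 60 62 66 63 59]
235 [50 41 36 37 48 40 43 42 42 44 39 40 41 39 36 42 37 35 40 42 66 82 79 84
 82 83 81 82 63 52 45 40 89 91 63 59 62 61]
238 [61 51 43 40 41 44 43 40 38 32 38 41 41 32 36 20 27 37 46 67 82 82 82 81
 80 80 76 79 78 66 50 51 43 64 81 78 62 65]
241 [50 54 51 54 49 49 44 41 40 44 51 47 28 30 47 68 76 83 79 81 83 81 80 83
 78 82 82 81 82 84 65 52 53 54 44 40 82 96]
244 [84 84 69 52 55 56 52 56 48 51 52 52 70 84 76 82 80 83 80 82 79 82 81 82
 83 82 81 82 81 80 83 84 64 44 51 54 50 46]
```

The top view shows the head rim centred at (456.3,217.5). That puts the head at z ≈ 226, so the tube is about 34 mm deep, upright and home. The arm is clear, so I'm handing it in.

```bash
python3 -c "
from bench import manip
print(manip.sign_off())"
```

```text
the job is handed in; nothing more can be done
None
```

The tube is standing fully home in the collet (about 34 mm deep, stopped dead at up to 31 N) and released, and the job was handed in at about 34 s; but after I took it again from the rest it slipped, fell and rolled against the tin, so its last pick-up was from the counter, and while I freed it the gripper body pressed the rest at about 20 N and something else, probably the pot, at about 18–20 N; I did not re-check whether the tin or the other bystanders moved.

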